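Tension two spokes of a roll-trolley wheel with a spoke key

TASK

Take the blue-handled spoke key and true the trolley wheel: first give the red nipple one quarter turn clockwise (seen from above), then go clockwise round the rim to the yellow nipple beside it and give that two quarter turns clockwise. Count the turns by the nipple itself, because the key has play on it; press lightly so that the sprung wheel is never pushed down hard, and do not wrench the key sideways. Then stand the key upright in its wooden holder again and leave the other things on the table where they are.

Things in the scene. Friction and masses are not known exactly. Their poses are not given: they have to be found in the camera images.
- wheel_centre (a point): Axis of the wheel (212 mm wide, lying flat, cannot turn or tip) at the upper face of its aluminium flange, 58 mm over the table. Flange from 62 to 100 mm radius; six nipples, 17 mm tall, every 60 degrees at 80 mm radius; the hub stays below 3 mm over the flange. +x points to the red nipple, z up; yellow at -60 degrees (next clockwise from above). The four plain ones are fixed.
- wheel (a joint): How far the wheel is pressed straight down on the stand's springs, m; 0 at rest. Starts to sink at 3 N, then 1.5 N per mm; it is pushed too hard beyond 0.009 (about 16 N), stop at 0.012.
- nipple_red_base (a point): Upright brass nipple with a red tip on the flange, where a red stripe crosses it: 14 mm square body 10 mm tall, above it a square taper 7 mm tall, 14 to 7 mm wide. Point: on its axis at the flange's upper face, 58 mm over the table; z up, x and y square to its flats, turning with it; +x (face with a black mark) starts pointing away from the wheel's centre, within 0.06 rad.
- nipple_red (a joint): Turn of the red nipple, rad, clockwise seen from above counts up; starts within 0.06 of 0, one quarter turn is 1.57. Stays where it is left. Takes about 0.1 to 0.15 N m to turn.
- nipple_yellow_base (a point): Upright brass nipple with a yellow tip on the flange, where a yellow stripe crosses it: 14 mm square body 10 mm tall, above it a square taper 7 mm tall, 14 to 7 mm wide. The point and axes are as on the red nipple.
- nipple_yellow (a joint): Turn of the yellow nipple, rad, clockwise seen from above counts up; starts within 0.06 of 0, two quarter turns are 3.14. Stays where it is left. Takes about 0.1 to 0.15 N m to turn.
- key_grip (a point): Centre of the key's blue handle, an upright paddle 44 mm (x) by 14 mm (y) by 40 mm tall, gripped across y. The key is 95 mm tall, 0.14 to 0.24 kg; this point is on its axis, 75 mm above its foot. z up. Starts upright in the holder, which fits loosely.
- key_foot (a point): Centre of the key's underside, 75 mm below the handle's centre, same axes. The foot is a 26 mm square steel socket; its hole is 16 mm square, 22 mm deep, sides along x and y. It has 1 mm clearance round a nipple, so about 0.15 rad of play either way before it bites; it fits in any quarter position. Fully down, the foot rests on the flange.
- holder_floor (a point): Centre of the pocket's floor in the fixed wooden key holder, a block 64 mm square and 28 mm tall, with a pocket 32 mm square and 22 mm deep from above; the floor is 6 mm over the table. x and y parallel to its sides.
- wax_tin: Dark metal tin, 64 mm across, 45 mm tall, loose; origin under its centre. A bystander.
- steel_rule: Steel rule 300 by 32 by 5 mm lying flat, loose, long side along its x; origin under its centre. A bystander.
- marker_pot: White pot, 72 mm across and 60 mm tall, with three markers up to 101 mm, loose; origin under its centre. A bystander.
Not all that is in view belongs to the job. Of the things that look like the part that bears wheel_centre, the larger one is meant. Of the things that look like the part that bears holder_floor, the middle-sized one is meant.

How it is judged:
By the outcome, as a careful person would: the job done as asked, in the order asked, and still so for the second after the job is handed in, with the robot touching nothing.
It also fails if it takes over 72 s, if anything falls off the work surface, if the arm or the gripper's body presses on something with over 40 N, if the wrist force passes 120 N, or if a joint passes its speed limit or range.

ROBOT

A 7-joint arm with a two-finger parallel gripper is mounted at the origin on the work surface. World frame = base frame: x ahead of the robot, y to its left, z up, the work surface at z = 0. Lengths are in m, angles in rad, forces in N, time in s.
With the tool pointing down it reaches from about 0.425 to 0.925 m from the base axis. Payload 6.8 kg.
Tool frame: the origin (TCP) lies midway between the tips of the shut fingers; the grasp point (between the pads) lies 19 mm behind it; z points along the fingers, y is the direction in which the jaws open and shut (so a half turn about z gives the same grasp; the last joint's range is limited). The gripper opens to 85 mm and grips with 20 to 120 N. Pads are 22 mm wide; open, the fingers measure 114 mm over their backs; the gripper's body (76 mm by 85 mm) begins 54 mm behind the grasp point. The pads swing forward as they close: fully open they stand 13 mm farther back than shut.
Start: joints at [1.199, 0.477, 0.022, 1.555, -0.011, 1.109, -0.083], TCP at [0.176, -0.652, 0.231] pointing down, gripper open.
Joint ranges: [-2.96, 2.96], [-0.34, 2.1], [-1.41, 1.46], [0.24, 2.44], [-1.37, 4.51], [0.17, 1.92], [-2.96, 2.96]. Speed limits (rad/s): [2.39, 2.39, 3.14, 3.14, 3.14, 3.14, 3.14].

INTERFACE

Orientations are given as a unit quaternion [w, x, y, z].
In Python, from station import * gives the robot as it stands. The module is installed in compiled form; this text tells all that it offers.
- The arm moves only by the tool jog_arm, never from a script. Its arguments are lists of equal length, an entry for each row: "dp": the shift along the tool's x, y, z in units of 25 mm (1.0 is 25 mm), a list of three; "angular": the turn, a rotation vector about the tool's x, y, z in units of 5 degrees (1.0 is 5 degrees), a list of three; "claw": the finger opening in mm, from 0 to 85.4. A call has exactly 5 rows; each row is the pose to reach, as a shift and turn from the pose commanded when the call began, along the tool's axes at that moment; what a row does not reach only later rows make up. A row lasts 1/10 s, in which the tool goes at most 50 mm and 8.59 degrees, less where a joint would pass 70% of its speed; a pose out of reach is approached as far as the arm can. A call with a gripper value outside its range is refused whole. The fingers move at their own pace and stop on an object; "grip_force" is the grip in N (left out, the last holds). Time passes only in rows, so rows that repeat a pose let the fingers close, or fill a call up. It gives the time, the measured TCP pose, the force and the opening at its end, in the units of the state.
- get_obs(): the state, without advancing time (a new reading comes with each control period).
- read_camera(name): name is "side" or "top" or "wrist"; returns a dict with "pixels" (400x640x3 uint8, blue, green, red), "camera_matrix" (3x3 intrinsics, pixels), "k1" (the pictures are not rectified: a ray, as slopes to the right and down, at radius r is drawn at 1 + k1 r^2 times it, then the intrinsics apply), "rvec" (rotation vector, rad) and "tvec" (3), from world to camera coordinates, as OpenCV has them. Camera axes: x right, y down, z forward; pixel columns grow to the right and rows downward; lengths in m; the calibration is good to about 2 mm. A picture is of the moment at which its call begins. There is no depth.
- hand_in(): hands the job in, once; it reports no verdict.
The state is a dict: "t": time; "q": joint angles; "joint_vel": joint speeds; "joint_torque": joint torques, N m; "eef_pos": TCP position; "tool_rot": TCP orientation; "contact_force": force on the tool from outside, world axes, zero at the start; "torque": the same for the moment, N m; "gripper_width": opening from 0.0 (shut) to 1.0 (fully open).
Only numpy, scipy, OpenCV 4.12 (cv2) and the standard library are available. Lean on these libraries where they do the work, as an engineer would, in place of code of your own. Each camera call takes 0.05 s, during which the arm holds its last target.

## Working session

There is one attempt and no reset: what is moved stays moved. The work goes in short steps, Python scripts to look and compute and a tool call to move; the robot and the scene stay as the last step left them, time stands still between calls to the robot, and variables do not carry over. Pictures are saved under pics/ and viewed, and the job is handed in when it is done.

Besides the shell and the picture viewer there is one more tool, called after "Call:" by a JSON object that holds its "fn" and its "kwargs", one argument or row to a line. jog_arm: Moves the arm, as the interface text tells. Its arguments: {"type":"object","properties":{"dp":{"type":"array","items":{"type":"array","items":{"type":"number"}}},"angular":{"type":"array","items":{"type":"array","items":{"type":"number"}}},"claw":{"type":"array","items":{"type":"number"}},"grip_force":{"type":"number"}},"required":["dp","angular","claw"]}

```bash
mkdir -p pics; ls
cat > h.py <<'E'
from station import *
import numpy as np, cv2
from scipy.spatial.transform import Rotation as R
def snap(name,fn=None):
    c=read_camera(name)
    if fn: cv2.imwrite('pics/'+fn,c['pixels'])
    return c
def ray(c,u,v):
    K=np.array(c['camera_matrix']);k1=c['k1']
    d=np.array([(u-K[0,2])/K[0,0],(v-K[1,2])/K[1,1]]);s=d.copy()
    for _ in range(30): s=d/(1+k1*(s@s))
    Rm=R.from_rotvec(np.ravel(c['rvec'])).as_matrix();t=np.ravel(c['tvec'])
    o=-Rm.T@t; return o,Rm.T@np.array([s[0],s[1],1])
def onz(c,u,v,z):
    o,d=ray(c,u,v); return o+d*(z-o[2])/d[2]
def proj(c,P):
    K=np.array(c['camera_matrix']);Rm=R.from_rotvec(np.ravel(c['rvec'])).as_matrix()
    p=Rm@np.array(P)+np.ravel(c['tvec']);s=p[:2]/p[2];s=s*(1+c['k1']*(s@s))
    return np.array([K[0,0]*s[0]+K[0,2],K[1,1]*s[1]+K[1,2]])
def st():
    o=get_obs();r=o['tool_rot'];M=R.from_quat([r[1],r[2],r[3],r[0]]).as_matrix()
    return o,np.array(o['eef_pos']),M
E
python3 - <<'E'
from h import *
for n in ['side','top','wrist']:
    c=snap(n,n+'0.png'); o,d=ray(c,320,200); print(n,o.round(3),d.round(3),c['k1'],c['camera_matrix'][0][0])
print(get_obs())
E
```

```text
pics
side [ 0.425 -0.699  0.719] [ 0.15   0.708 -0.69 ] -0.08989424331012622 424.4790626948386
top [ 0.419 -0.04   1.215] [ 0.128 -0.012 -0.992] -0.05046319405932208 441.40504041533427
wrist [ 0.24  -0.634  0.372] [-0.244 -0.073 -0.967] -0.06879681305247891 354.2136886924991
{'t': 0.15, 'q': array([ 1.19890241,  0.47762463,  0.02237665,  1.5561831 , -0.01152139,
        1.10929944, -0.08307319]), 'joint_vel': array([-0.00027304, -0.00194153,  0.00110292, -0.00408066,  0.00072895,
        0.00046101, -0.00068622]), 'joint_torque': array([ 2.64227972e-03, -5.96925116e+01,  1.61015879e+00, -2.81490129e+01,
        1.26305904e-02,  6.58480567e-03, -1.90685057e-05]), 'eef_pos': array([ 0.1758724 , -0.65123116,  0.23055739]), 'tool_rot': array([-6.79532376e-04,  9.91313379e-01,  1.31519213e-01, -1.36237812e-04]), 'contact_force': array([-0.2594247 ,  0.27661929, -0.70447943]), 'torque': array([-0.0556283 , -0.01469658,  0.03822858]), 'gripper_width': 0.9990448229433609}
```

View pics/top0.png

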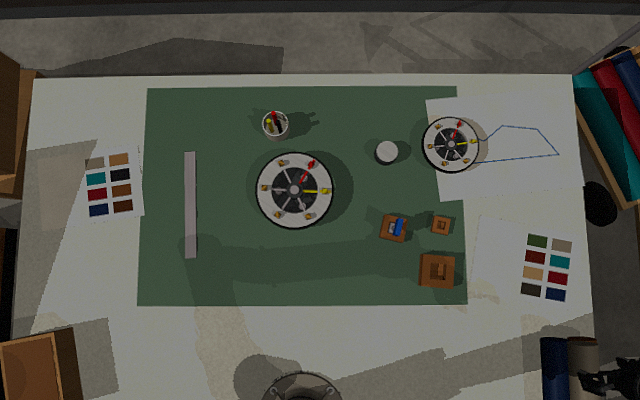

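View pics/side0.png

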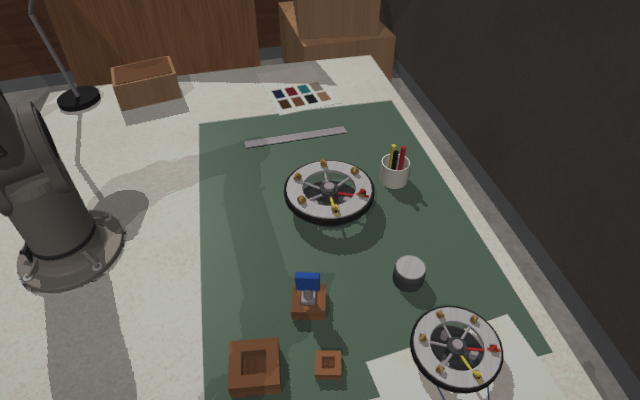

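View pics/wrist0.png

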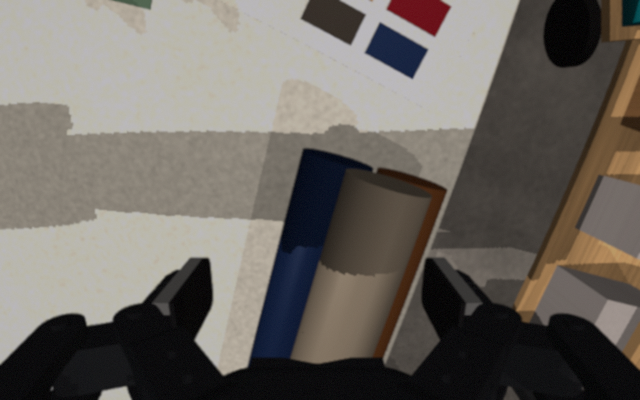

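The wheels are at top-view pixels (295,190) and (450,145). The first is larger, so it is the one meant. The holders are at (394,227) with the key, (441,224) small and (437,270) large, so the middle-sized one is the one holding the key. I'll confirm this in crops.

Run:
```python
from h import *
t=cv2.imread('pics/top0.png');s=cv2.imread('pics/side0.png')
a=cv2.resize(t[145:235,250:340],(400,400),interpolation=cv2.INTER_CUBIC)
b=cv2.resize(t[195:295,370:470],(400,400),interpolation=cv2.INTER_CUBIC)
cv2.imwrite('pics/crop0.png',np.clip(1.6*np.hstack([a,b]).astype(float),0,255).astype(np.uint8))
cv2.imwrite('pics/crop1.png',np.clip(1.6*np.hstack([cv2.resize(s[150:240,280:380],(440,400),interpolation=cv2.INTER_CUBIC),cv2.resize(s[262:327,280:335],(340,400),interpolation=cv2.INTER_CUBIC)]).astype(float),0,255).astype(np.uint8))
```

```text
(no output)
```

View pics/crop0.png

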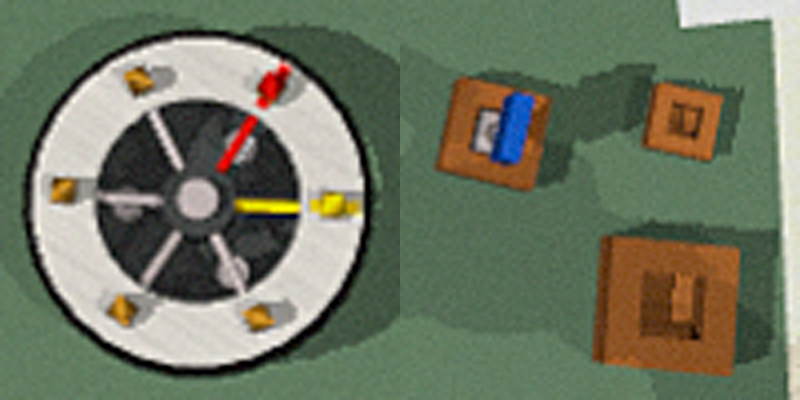

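View pics/crop1.png

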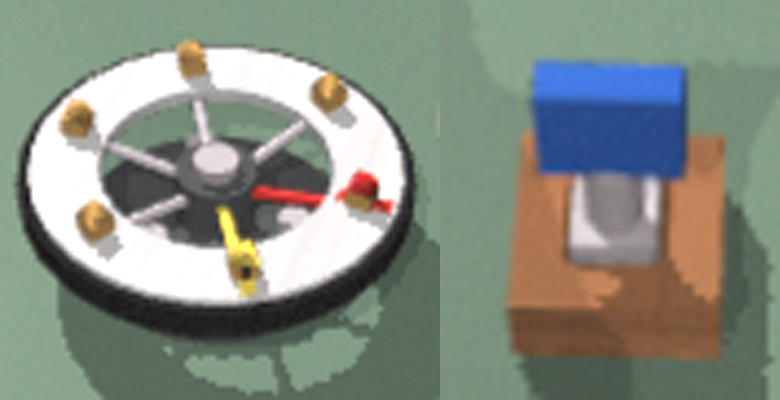

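The left crop confirms the large wheel, with red at upper right and yellow next clockwise. The right crop shows the key's blue paddle standing in the middle-sized holder. Next I measure them.

```bash
cat > meas.py <<'E'
from h import *
def circfit(P):
    A=np.c_[2*P,np.ones(len(P))];b=(P**2).sum(1);x=np.linalg.lstsq(A,b,rcond=None)[0]
    return x[:2],np.sqrt(x[2]+x[:2]@x[:2])
def wheel(c,box,z=.058,thr=110):
    u0,v0,u1,v1=box;im=c['pixels'][v0:v1,u0:u1].astype(int)
    m=((im.min(2)>thr)).astype(np.uint8)
    m=cv2.morphologyEx(m,cv2.MORPH_CLOSE,np.ones((5,5),np.uint8))
    cs,_=cv2.findContours(m,cv2.RETR_EXTERNAL,cv2.CHAIN_APPROX_NONE);k=max(cs,key=cv2.contourArea)[:,0,:]
    k=cv2.convexHull(k.reshape(-1,1,2))[:,0,:]
    P=np.array([onz(c,u+u0,v+v0,z)[:2] for u,v in k])
    for _ in range(4):
        ctr,r=circfit(P);e=abs(np.hypot(*(P-ctr).T)-r);P=P[e<=max(2*np.median(e),.001)]
    return ctr,r,len(P)
def blob(c,m,z,box):
    u0,v0,u1,v1=box;mm=np.zeros_like(m,np.uint8);mm[v0:v1,u0:u1]=m[v0:v1,u0:u1]
    n,l,s,ce=cv2.connectedComponentsWithStats(mm)
    return [(s[i,4],ce[i].round(1),onz(c,*ce[i],z).round(4)) for i in range(1,n) if s[i,4]>3],mm
def hsv(c): return cv2.cvtColor(c['pixels'],cv2.COLOR_BGR2HSV)
def rect(c,mm,z):
    cs,_=cv2.findContours(mm,cv2.RETR_EXTERNAL,cv2.CHAIN_APPROX_NONE);k=max(cs,key=cv2.contourArea)[:,0,:]
    P=np.array([onz(c,u,v,z)[:2] for u,v in k],np.float32);r=cv2.minAreaRect(P*1000); return r
E
python3 - <<'E'
from meas import *
t=snap('top');s=snap('side')
print('wheel top',wheel(t,(250,145,340,235)),'side',wheel(s,(280,150,380,232)))
for nm,c,bw,bk in (('top',t,(250,145,340,235),(370,205,415,250)),('side',s,(280,150,380,232),(280,262,335,325))):
    h=hsv(c);H,S,V=h[...,0],h[...,1],h[...,2]
    red=(((H<6)|(H>172))&(S>150)&(V>60)); yel=((H>24)&(H<34)&(S>140)&(V>90)); brass=((H>12)&(H<24)&(S>110)&(V>60))
    for k,m in (('red',red),('yel',yel),('brass',brass)): print(nm,k,blob(c,m,.068,bw)[0])
    blue=((H>100)&(H<125)&(S>150)&(V>50))
    b,mm=blob(c,blue,.101,bk);print(nm,'blue',b,rect(c,mm,.101))
    br=((H<16)&(S>110)&(V>50));b,mm=blob(c,(br|blue),.028,bk);print(nm,'holder',b,rect(c,mm,.028))
E
```

```text
wheel top (array([0.59701994, 0.01416705]), np.float64(0.09809318864456035), 37) side (array([0.59717857, 0.01868566]), np.float64(0.0989455111068639), 34)
top red [(np.int32(32), array([310.7, 163.8]), array([ 0.6646, -0.03  ,  0.068 ])), (np.int32(36), array([302.9, 176.8]), array([ 0.6296, -0.0092,  0.068 ]))]
top yel [(np.int32(32), array([324.2, 190.7]), array([ 0.5922, -0.0653,  0.068 ])), (np.int32(35), array([309.8, 190.9]), array([ 0.5919, -0.0272,  0.068 ]))]
top brass [(np.int32(23), array([280.7, 162.4]), array([0.6688, 0.0494, 0.068 ])), (np.int32(21), array([263.9, 186.9]), array([0.6035, 0.0936, 0.068 ])), (np.int32(22), array([276.7, 214.4]), array([0.5306, 0.0593, 0.068 ])), (np.int32(24), array([307.7, 216. ]), array([ 0.526 , -0.0215,  0.068 ]))]
top blue [(np.int32(116), array([397.7, 226.7]), array([ 0.4942, -0.2493,  0.101 ]))] ((494.59710693359375, -249.19236755371094), (17.1366024017334, 43.73785400390625), 74.19365692138672)
top holder [(np.int32(494), array([393.1, 228.2]), array([ 0.495 , -0.2505,  0.028 ]))] ((495.805908203125, -251.04873657226562), (66.60
[... 720 characters left out ...]
 0.6605, -0.0348,  0.068 ])), (np.int32(4), array([332.2, 207. ]), array([ 0.5876, -0.0581,  0.068 ])), (np.int32(7), array([337.3, 210.9]), array([ 0.5955, -0.072 ,  0.068 ])), (np.int32(6), array([333.8, 211.2]), array([ 0.588 , -0.0713,  0.068 ]))]
side blue [(np.int32(394), array([307. , 280.8]), array([ 0.4929, -0.2611,  0.101 ]))] ((491.9299011230469, -260.84259033203125), (36.371280670166016, 42.97954559326172), 73.99363708496094)
side holder [(np.int32(394), array([307. , 280.8]), array([ 0.5009, -0.2094,  0.028 ])), (np.int32(775), array([309., 306.]), array([ 0.4935, -0.2665,  0.028 ]))] ((494.5556640625, -256.0322265625), (77.11190795898438, 62.983455657958984), 75.90847778320312)
```

```bash
cat > plan.py <<'E'
from h import *
import sys
def plan(p,yaw,tgt_tilt=True):
    o,P,M=st()
    y=np.radians(yaw);X=np.array([np.cos(y),np.sin(y),0]);Z=np.array([0,0,-1.]);T=np.c_[X,np.cross(Z,X),Z]
    rv=R.from_matrix(M.T@T).as_rotvec(degrees=True)
    d=M.T@(np.array(p)-P)
    print('t %.2f'%o['t'],'P',P.round(4),'yaw %.2f'%np.degrees(np.arctan2(M[1,0],M[0,0])),'tilt',M[:2,2].round(4),'q7 %.2f'%o['q'][6],'F',np.round(o['contact_force'],1),'T',np.round(o['torque'],2),'w %.3f'%o['gripper_width'])
    print('dp',(d/.025).round(3),'ang',(rv/5).round(2))
if __name__=='__main__': 
    a=list(map(float,sys.argv[1:])); plan(a[:3],a[3])
E
python3 plan.py .494 -.25 .25 164.2
```

```text
t 0.25 P [ 0.1759 -0.6514  0.2308] yaw 15.11 tilt [-0.0003  0.0008] q7 -0.08 F [ 0.1 -0.3 -0.3] T [ 0.   -0.01 -0.02] w 0.995
dp [ 16.47  -12.185  -0.758] ang [-0.000e+00 -1.000e-02 -2.982e+01]
```

Call:
{"fn": "jog_arm", "kwargs": {
  "dp": [
    [16.5,-12.2,-0.8],
    [16.5,-12.2,-0.8],
    [16.5,-12.2,-0.8],
    [16.5,-12.2,-0.8],
    [16.5,-12.2,-0.8]
  ],
  "angular": [
    [0,0,-29.8],
    [0,0,-29.8],
    [0,0,-29.8],
    [0,0,-29.8],
    [0,0,-29.8]
  ],
  "claw": [50,50,50,50,50],
  "grip_force": 60
}}

```text
t: 0.75
eef_pos: [0.3321, -0.4542, 0.2413]
tool_rot: [0.0, 0.873, 0.488, -0.0]
contact_force: [1.1, -0.5, -0.4]
gripper_width: 0.585
```

```bash
python3 plan.py .494 -.25 .25 164.2
```

```text
t 0.75 P [ 0.3321 -0.4542  0.2413] yaw 58.43 tilt [ 0.0001 -0.0004] q7 0.21 F [ 1.1 -0.5 -0.4] T [-0.02 -0.06  0.01] w 0.585
dp [10.349  1.241 -0.353] ang [-0.000e+00  1.000e-02 -2.115e+01]
```

Call:
{"fn": "jog_arm", "kwargs": {
  "dp": [
    [10.35,1.24,-0.35],
    [10.35,1.24,-0.35],
    [10.35,1.24,-0.35],
    [10.35,1.24,-0.35],
    [10.35,1.24,-0.35]
  ],
  "angular": [
    [0,0,-21.15],
    [0,0,-21.15],
    [0,0,-21.15],
    [0,0,-21.15],
    [0,0,-21.15]
  ],
  "claw": [50,50,50,50,50]
}}

```text
t: 1.25
eef_pos: [0.4885, -0.2594, 0.2498]
tool_rot: [0.0, 0.633, 0.774, -0.0]
contact_force: [1.4, -1.4, 0.2]
gripper_width: 0.585
```

```bash
python3 plan.py .494 -.25 .25 164.2
```

```text
t 1.25 P [ 0.4885 -0.2594  0.2498] yaw 101.39 tilt [ 0.0004 -0.0005] q7 0.44 F [ 1.4 -1.4  0.2] T [-0.06 -0.06 -0.04] w 0.585
dp [ 0.327  0.291 -0.009] ang [-0.000e+00  1.000e-02 -1.256e+01]
```

Call:
{"fn": "jog_arm", "kwargs": {
  "dp": [
    [0.33,0.29,0],
    [0.33,0.29,0],
    [0.33,0.29,0],
    [0.33,0.29,0],
    [0.33,0.29,0]
  ],
  "angular": [
    [0,0,-12.56],
    [0,0,-12.56],
    [0,0,-12.56],
    [0,0,-12.56],
    [0,0,-12.56]
  ],
  "claw": [50,50,50,50,50]
}}

```text
t: 1.75
eef_pos: [0.493, -0.2515, 0.2494]
tool_rot: [-0.0, 0.306, 0.952, -0.0]
contact_force: [0.5, -0.2, -0.6]
gripper_width: 0.582
```

```bash
python3 plan.py .494 -.25 .25 164.2
```

```text
t 1.75 P [ 0.493  -0.2515  0.2494] yaw 144.38 tilt [-0.0002 -0.0001] q7 1.13 F [ 0.5 -0.2 -0.6] T [ 0.   -0.02 -0.03] w 0.582
dp [ 0.005  0.073 -0.025] ang [-0.   -0.   -3.96]
```

Call:
{"fn": "jog_arm", "kwargs": {
  "dp": [
    [0,0.07,0],
    [0,0.07,0],
    [0,0.07,0],
    [0,0.07,0],
    [0,0.07,0]
  ],
  "angular": [
    [0,0,-3.96],
    [0,0,-3.96],
    [0,0,-3.96],
    [0,0,-3.96],
    [0,0,-3.96]
  ],
  "claw": [50,50,50,50,50]
}}

```text
t: 2.25
eef_pos: [0.494, -0.2502, 0.2494]
tool_rot: [-0.0, 0.141, 0.99, -0.0]
contact_force: [-0.2, -0.7, -0.9]
gripper_width: 0.587
```

```bash
python3 plan.py .494 -.25 .25 164.2
python3 - <<'E'
from meas import *
c=snap('wrist','w1.png')
h=hsv(c);H,S,V=h[...,0],h[...,1],h[...,2]
blue=((H>100)&(H<125)&(S>150)&(V>40));b,mm=blob(c,blue,.101,(0,0,640,400));print(b,rect(c,mm,.101))
br=((H<16)&(S>110)&(V>40));b,mm=blob(c,br|blue,.028,(0,0,640,400));print(b,rect(c,mm,.028))
E
```

```text
t 2.25 P [ 0.494  -0.2502  0.2494] yaw 163.73 tilt [-0.0001 -0.    ] q7 1.44 F [-0.2 -0.7 -0.9] T [-0.01  0.01 -0.  ] w 0.587
dp [ 0.004  0.008 -0.024] ang [-0.   -0.   -0.09]
[(np.int32(787), array([317.2, 187.8]), array([ 0.4924, -0.2493,  0.101 ]))] ((492.60626220703125, -249.15745544433594), (12.827940940856934, 45.58576965332031), 73.64628601074219)
[(np.int32(8280), array([178.9,  95.4]), array([ 0.3784, -0.3597,  0.028 ])), (np.int32(2660), array([317.8, 171.4]), array([ 0.4916, -0.2484,  0.028 ])), (np.int32(787), array([317.2, 187.8]), array([ 0.5081, -0.2539,  0.028 ])), (np.int32(188), array([  3.7, 200. ]), array([ 0.4209, -0.5974,  0.028 ])), (np.int32(1787), array([208.2, 212.1]), array([ 0.5007, -0.3742,  0.028 ])), (np.int32(303), array([571.4, 237.6]), array([0.6444, 0.0073, 0.028 ])), (np.int32(268), array([564.3, 276.2]), array([ 0.6912, -0.0051,  0.028 ])), (np.int32(94), array([631.3, 338.7]), array([0.813 , 0.0803, 0.028 ]))] ((379.4117126464844, -360.57611083984375), (95.31885528564453, 86.97539520263672), 83.78849792480469)
```

View pics/w1.png

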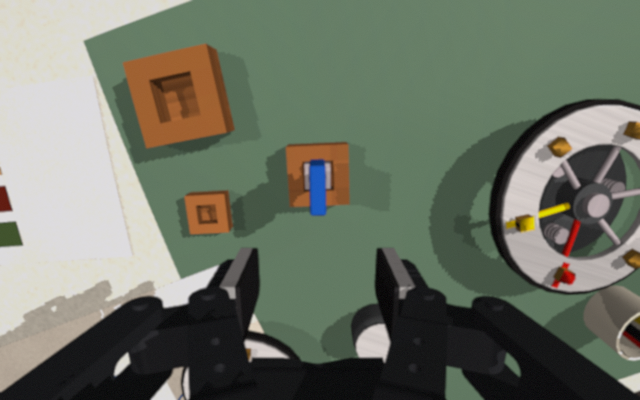

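The wrist view shows the key paddle at (317,188), centred between the fingers and parallel to the pads. I'll descend.

Call:
{"fn": "jog_arm", "kwargs": {
  "dp": [
    [0.04,-0.02,2.0],
    [0.04,-0.02,4.0],
    [0.04,-0.02,5.5],
    [0.04,-0.02,6.7],
    [0.04,-0.02,7.44]
  ],
  "angular": [
    [0,0,0],
    [0,0,0],
    [0,0,0],
    [0,0,0],
    [0,0,0]
  ],
  "claw": [50,50,50,50,50]
}}

```text
t: 2.8
eef_pos: [0.4917, -0.2499, 0.0609]
tool_rot: [-0.002, 0.141, 0.99, 0.0]
contact_force: [-0.1, 0.7, 0.5]
gripper_width: 0.585
```

Call:
{"fn": "jog_arm", "kwargs": {
  "dp": [
    [0,0,0],
    [0,0,0],
    [0,0,0],
    [0,0,0],
    [0,0,0]
  ],
  "angular": [
    [0,0,0],
    [0,0,0],
    [0,0,0],
    [0,0,0],
    [0,0,0]
  ],
  "claw": [30,10,5,5,5],
  "grip_force": 60
}}

```text
t: 3.3
eef_pos: [0.4938, -0.2507, 0.0646]
tool_rot: [0.001, 0.141, 0.99, -0.0]
contact_force: [-0.5, -0.9, 2.3]
gripper_width: 0.154
```

```bash
python3 plan.py .493 -.2495 .20 164.2
python3 - <<'E'
from h import *
snap('wrist','w2.png')
E
```

```text
t 3.30 P [ 0.4938 -0.2507  0.0646] yaw 163.81 tilt [ 0.0017 -0.0011] q7 1.27 F [-0.5 -0.9  2.3] T [0.   0.12 0.01] w 0.154
dp [ 0.032  0.036 -5.416] ang [-0.01  0.02 -0.08]
```

View pics/w2.png

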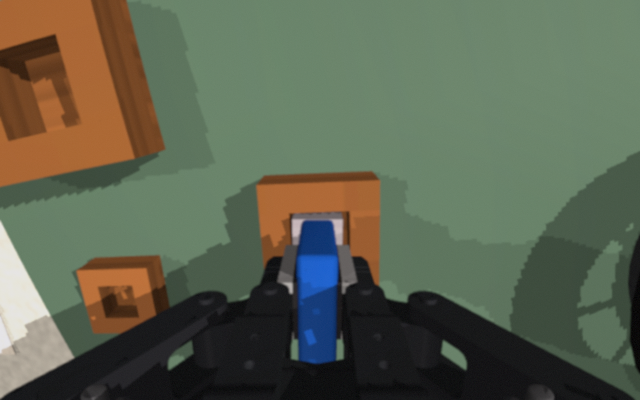

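Run:
```python
from meas import *
o,P,M=st()
c=read_camera('wrist')
for uv in [(318,222),(318,360)]:
    w=onz(c,*uv,.101); print(w.round(4),(M.T@(w-P)).round(4))
```

```text
[ 0.4627 -0.2411  0.101 ] [ 0.0325  0.0006 -0.0365]
[ 0.5125 -0.2556  0.101 ] [-0.0194  0.0006 -0.0364]
```

Call:
{"fn": "jog_arm", "kwargs": {
  "dp": [
    [0,0,-0.6],
    [0,0,-1.4],
    [0,0,-2.6],
    [0,0,-4.0],
    [0,0,-5.4]
  ],
  "angular": [
    [0,0,0],
    [0,0,0],
    [0,0,0],
    [0,0,0],
    [0,0,0]
  ],
  "claw": [5,5,5,5,5]
}}

```text
t: 3.9
eef_pos: [0.4925, -0.25, 0.2003]
tool_rot: [-0.0, 0.14, 0.99, 0.0]
contact_force: [0.4, -0.9, -2.1]
gripper_width: 0.158
```

Call:
{"fn": "jog_arm", "kwargs": {
  "dp": [
    [0,0,0],
    [0,0,0],
    [0,0,0],
    [0,0,0],
    [0,0,0]
  ],
  "angular": [
    [0,0,0],
    [0,0,0],
    [0,0,0],
    [0,0,0],
    [0,0,0]
  ],
  "claw": [5,5,5,5,5]
}}

```text
t: 4.4
eef_pos: [0.4924, -0.25, 0.1973]
tool_rot: [-0.001, 0.141, 0.99, 0.0]
contact_force: [0.1, 0.1, -1.9]
gripper_width: 0.157
```

```bash
python3 plan.py .663 -.030 .20 145.6
python3 - <<'E'
from meas import *
o,P,M=st()
c=snap('wrist','w3.png');s=snap('side','s3.png');t=snap('top','t3.png')
z=P[2]+.037+.0
for uv in [(318,222),(318,360)]:
    w=onz(c,*uv,z); print(w.round(4),(M.T@(w-P)).round(4))
for cc,b in((t,(370,205,415,250)),):
  h=hsv(cc);H,S,V=h[...,0],h[...,1],h[...,2]
h=hsv(c);H,S,V=h[...,0],h[...,1],h[...,2]
br=((H<16)&(S>110)&(V>40));b,mm=blob(c,br,.028,(200,60,440,400));print(b);print(rect(c,mm,.028))
a=s[ 'pixels'][180:330,240:400];cv2.imwrite('pics/s3c.png',cv2.resize(a,None,fx=4,fy=4,interpolation=cv2.INTER_CUBIC))
E
```

```text
t 4.40 P [ 0.4924 -0.25    0.1973] yaw 163.84 tilt [-0.0019  0.0012] q7 1.40 F [ 0.1  0.1 -1.9] T [ 0.01 -0.01 -0.02] w 0.157
dp [-4.105 10.353 -0.11 ] ang [ 0.   -0.03  3.65]
[ 0.4613 -0.2405  0.2343] [ 0.0326  0.0006 -0.0369]
[ 0.5108 -0.2548  0.2343] [-0.0189  0.0006 -0.037 ]
[(np.int32(1102), array([207.3, 107.5]), array([ 0.4006, -0.3211,  0.028 ])), (np.int32(4160), array([318.2, 180.4]), array([ 0.4887, -0.2475,  0.028 ])), (np.int32(868), array([208.7, 229. ]), array([ 0.5043, -0.3587,  0.028 ]))]
((494.6411437988281, -249.5612335205078), (63.79151916503906, 65.72625732421875), 75.78424835205078)
```

View pics/w3.png

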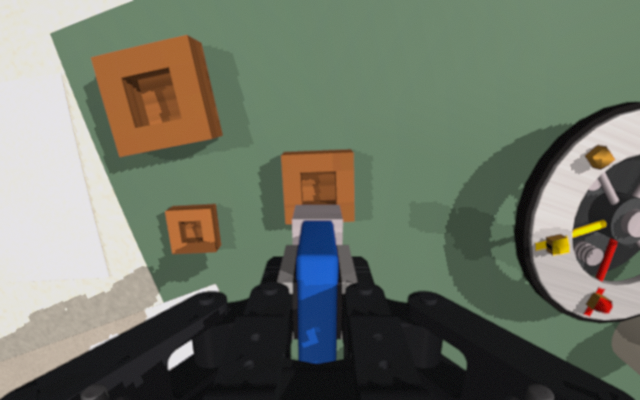

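View pics/s3c.png

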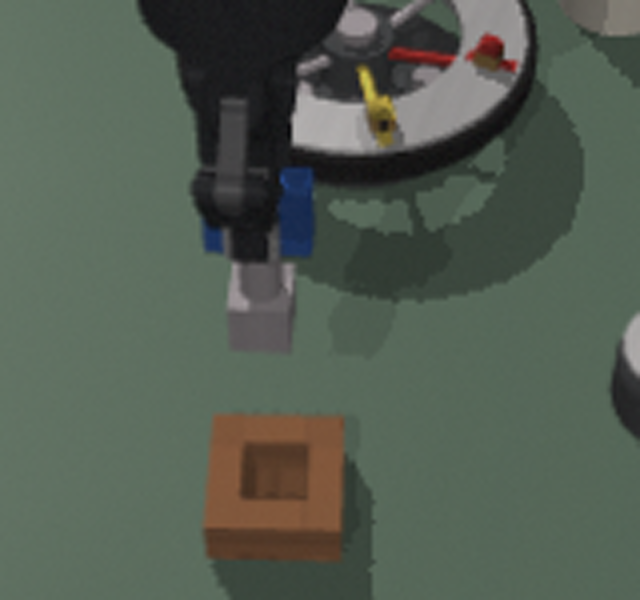

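Run:
```python
from meas import *
c=read_camera('wrist');o,P,M=st()
im=c['pixels'][190:370,260:380]
cv2.imwrite('pics/w3c.png',cv2.resize(im,None,fx=5,fy=3.3,interpolation=cv2.INTER_CUBIC))
# camera in tool frame
Rm=R.from_rotvec(np.ravel(c['rvec'])).as_matrix();print('cam in tool',(M.T@(-Rm.T@np.ravel(c['tvec'])-P)).round(4))
for v in (246,250,254,358,362,366):
    w=onz(c,318,v,P[2]+.039); print(v,(M.T@(w-P)).round(4))
for uv in [(293,205),(341,205),(293,217),(341,217)]:
    w=onz(c,*uv,P[2]-.056+.026); print(uv,(M.T@(w-P)).round(4))
```

```text
cam in tool [ 0.0672  0.0003 -0.1418]
246 [ 0.0256  0.0006 -0.039 ]
250 [ 0.0242  0.0006 -0.039 ]
254 [ 0.0229  0.0006 -0.039 ]
358 [-0.0162  0.0005 -0.039 ]
362 [-0.0179  0.0005 -0.039 ]
366 [-0.0196  0.0005 -0.039 ]
(293, 205) [ 0.0198 -0.0118  0.03  ]
(341, 205) [0.0197 0.0123 0.03  ]
(293, 217) [ 0.0134 -0.012   0.03  ]
(341, 217) [0.0134 0.0124 0.03  ]
```

View pics/w3c.png

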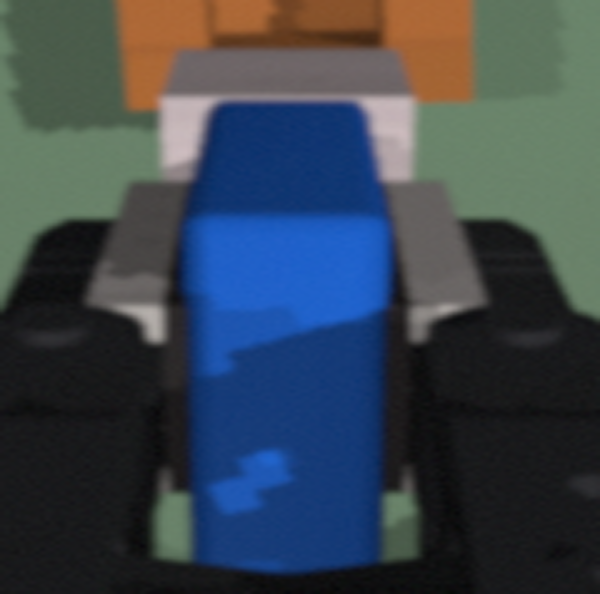

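```bash
python3 plan.py .693 -.050 .175 145.6
```

```text
t 4.60 P [ 0.4929 -0.2502  0.198 ] yaw 163.84 tilt [-0.0006  0.0005] q7 1.40 F [-0.4  0.6 -2.1] T [ 0.04 -0.    0.01] w 0.154
dp [-5.458  9.918  0.921] ang [ 0.   -0.01  3.65]
```

Call:
{"fn": "jog_arm", "kwargs": {
  "dp": [
    [-1.0,1.8,0.0],
    [-2.2,4.0,0.2],
    [-3.4,6.2,0.4],
    [-4.6,8.4,0.8],
    [-5.46,9.92,0.92]
  ],
  "angular": [
    [0,0,0.7],
    [0,0,1.4],
    [0,0,2.2],
    [0,0,3.0],
    [0,0,3.65]
  ],
  "claw": [5,5,5,5,5]
}}

```text
t: 5.1
eef_pos: [0.6701, -0.0728, 0.1782]
tool_rot: [-0.0, 0.297, 0.955, -0.0]
contact_force: [0.5, -0.5, -1.1]
gripper_width: 0.157
```

Call:
{"fn": "jog_arm", "kwargs": {
  "dp": [
    [0,0,0],
    [0,0,0],
    [0,0,0],
    [0,0,0],
    [0,0,0]
  ],
  "angular": [
    [0,0,0],
    [0,0,0],
    [0,0,0],
    [0,0,0],
    [0,0,0]
  ],
  "claw": [5,5,5,5,5]
}}

```text
t: 5.6
eef_pos: [0.6685, -0.0759, 0.1791]
tool_rot: [0.0, 0.297, 0.955, -0.0]
contact_force: [0.0, 0.3, -1.8]
gripper_width: 0.159
```

```bash
python3 plan.py .663 -.030 .175 145.6
python3 - <<'E'
from meas import *
snap('wrist','w4.png')
E
```

```text
t 5.60 P [ 0.6685 -0.0759  0.1791] yaw 145.46 tilt [ 0.     -0.0008] q7 0.72 F [ 0.   0.3 -1.8] T [-0.04 -0.01 -0.01] w 0.159
dp [1.223 1.387 0.161] ang [-0.01  0.01 -0.03]
```

View pics/w4.png

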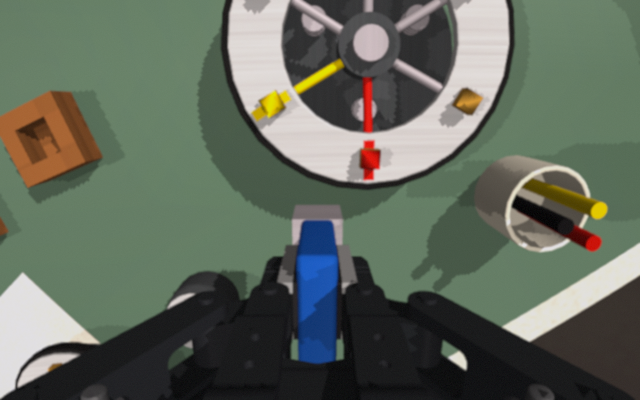

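Wrist view: the red nipple is at (370,159), its stripe is nearly vertical in the image (along tool x), and yellow is at (271,104). I'll measure the flange circle, the nipple tips and the stripe direction.

```bash
cat > nip.py <<'E'
from meas import *
def nips(c):
    h=hsv(c);H,S,V=h[...,0],h[...,1],h[...,2]
    red=((H<5)|(H>172))&(S>170)&(V>70); yel=(H>24)&(H<34)&(S>150)&(V>90)
    return red.astype(np.uint8),yel.astype(np.uint8)
E
python3 - <<'E'
from nip import *
o,P,M=st();c=read_camera('wrist');print(P.round(4))
im=c['pixels']
# flange outer edge arc: bright mask
m=(im.min(2)>120).astype(np.uint8);m[200:]=0;m[:,:215]=0;m[:,520:]=0
cs,_=cv2.findContours(m,cv2.RETR_EXTERNAL,cv2.CHAIN_APPROX_NONE);k=np.vstack([q[:,0] for q in cs if cv2.contourArea(q)>500])
k=cv2.convexHull(k.reshape(-1,1,2))[:,0];k=k[k[:,1]>2]
Pw=np.array([onz(c,u,v,.058)[:2] for u,v in k])
for _ in range(5):
    ctr,r=circfit(Pw);e=abs(np.hypot(*(Pw-ctr).T)-r);Pw=Pw[e<=max(2*np.median(e),.001)]
print('circle',ctr.round(4),r.round(4),len(Pw))
red,yel=nips(c)
for n,m in(('red',red),('yel',yel)):
    b,_=blob(c,m,.058,(200,50,450,200));print(n,b)
crop=im[60:195,230:410];cv2.imwrite('pics/w4c.png',cv2.resize(crop,None,fx=4.4,fy=4.4,interpolation=cv2.INTER_CUBIC))
E
```

```text
[ 0.6686 -0.0756  0.1791]
circle [0.598  0.0172] 0.099 44
red [(np.int32(449), array([367. , 103.7]), array([ 0.6314, -0.0063,  0.058 ])), (np.int32(54), array([368. , 144.5]), array([ 0.6565, -0.0215,  0.058 ])), (np.int32(392), array([368.9, 162.3]), array([ 0.668 , -0.0281,  0.058 ]))]
yel [(np.int32(495), array([317.6,  76.1]), array([ 0.5957, -0.0248,  0.058 ])), (np.int32(507), array([270.9, 104.5]), array([ 0.5926, -0.0635,  0.058 ]))]
```

View pics/w4c.png

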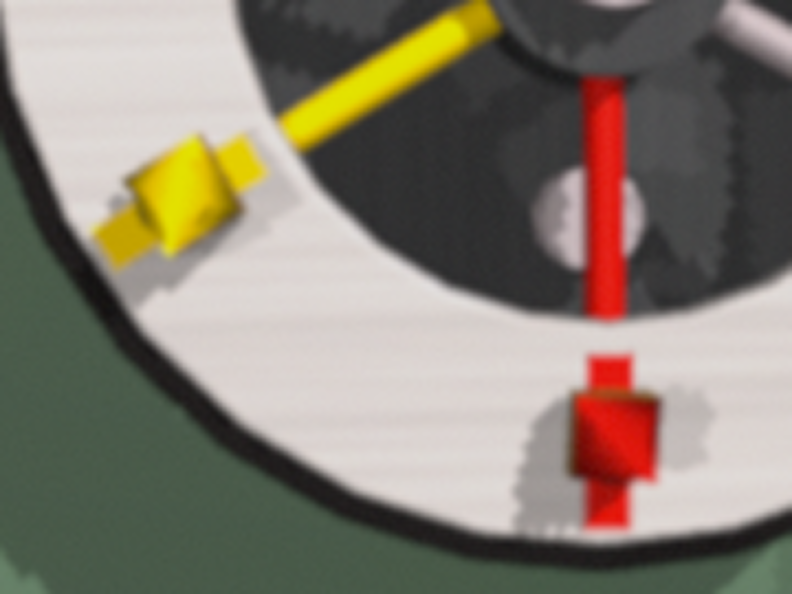

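Run:
```python
from nip import *
c=read_camera('wrist')
f=lambda x,y:(230+x/4.4-.4,60+y/4.4-.4)
pt=lambda x,y,z=.058:onz(c,*f(x,y),z)[:2]
ctr=np.array([.598,.0172])
for n,a,b,nip in(('red',(610,355),(607,527),None),('yel',(257,158),(107,250),None)):
    A,B=pt(*a),pt(*b);print(n,A.round(4),B.round(4),'mid',((A+B)/2).round(4),'r',np.hypot(*(A-ctr)).round(4),np.hypot(*(B-ctr)).round(4),'dir',np.degrees(np.arctan2(*(B-A)[::-1])).round(1),'from ctr',np.degrees(np.arctan2(*((A+B)/2-ctr)[::-1])).round(1))
# spoke red ends
A,B=pt(603,85,.058),pt(606,318,.058);print('spoke dir',np.degrees(np.arctan2(*(B-A)[::-1])))
# red nipple: body shoulder rect (z .068) corners in crop
print('red tip outline near edge', [pt(*q,.068).round(4) for q in((572,392),(660,395),(655,480),(570,472))])
print('yel', [pt(*q,.068).round(4) for q in((125,183),(202,135),(243,210),(170,255))])
```

```text
red [ 0.654  -0.0194] [ 0.6785 -0.0356] mid [ 0.6663 -0.0275] r 0.0669 0.0963 dir -33.6 from ctr -33.2
yel [ 0.5947 -0.0495] [ 0.5924 -0.0784] mid [ 0.5935 -0.0639] r 0.0668 0.0957 dir -94.4 from ctr -93.1
spoke dir -32.01507040671346
red tip outline near edge [array([ 0.654 , -0.0284]), array([ 0.6625, -0.0168]), array([ 0.6739, -0.0249]), array([ 0.6648, -0.0357])]
yel [array([ 0.5866, -0.0683]), array([ 0.5876, -0.054 ]), array([ 0.6006, -0.0554]), array([ 0.5996, -0.069 ])]
```

```bash
python3 plan.py .6642 -.0271 .142 145
```

```text
t 5.75 P [ 0.6688 -0.075   0.1791] yaw 145.51 tilt [ 0.0003 -0.0003] q7 0.72 F [-0.2 -0.2 -1.3] T [-0.01  0.05 -0.06] w 0.152
dp [1.238 1.477 1.484] ang [-0.   0.   0.1]
```

Call:
{"fn": "jog_arm", "kwargs": {
  "dp": [
    [0.4,0.5,0.2],
    [0.8,1.0,0.6],
    [1.24,1.48,1.0],
    [1.24,1.48,1.3],
    [1.24,1.48,1.48]
  ],
  "angular": [
    [0,0,0.1],
    [0,0,0.1],
    [0,0,0.1],
    [0,0,0.1],
    [0,0,0.1]
  ],
  "claw": [5,5,5,5,5]
}}

```text
t: 6.25
eef_pos: [0.6641, -0.0268, 0.1413]
tool_rot: [-0.0, 0.3, 0.954, -0.0]
contact_force: [-0.3, -0.7, -1.1]
gripper_width: 0.156
```

Call:
{"fn": "jog_arm", "kwargs": {
  "dp": [
    [0,0,0],
    [0,0,0],
    [0,0,0],
    [0,0,0],
    [0,0,0]
  ],
  "angular": [
    [0,0,0],
    [0,0,0],
    [0,0,0],
    [0,0,0],
    [0,0,0]
  ],
  "claw": [5,5,5,5,5]
}}

```text
t: 6.75
eef_pos: [0.6646, -0.0263, 0.1422]
tool_rot: [0.0, 0.3, 0.954, 0.0]
contact_force: [0.9, 1.1, -0.9]
gripper_width: 0.151
```

```bash
python3 plan.py .6642 -.0271 .142 145
python3 - <<'E'
from nip import *
c=snap('wrist');s=snap('side');t=snap('top')
a=cv2.resize(c['pixels'][170:290,250:390],(560,480),interpolation=cv2.INTER_CUBIC)
b=cv2.resize(s['pixels'][150:230,320:400],(480,480),interpolation=cv2.INTER_CUBIC)[:,100:340]
cv2.imwrite('pics/w5.png',np.hstack([a,b]))
for k in range(3): print(np.array(get_obs()['eef_pos']).round(4))
E
```

```text
t 6.75 P [ 0.6646 -0.0263  0.1422] yaw 145.06 tilt [ 0.0006 -0.0001] q7 0.62 F [ 0.9  1.1 -0.9] T [0.04 0.06 0.  ] w 0.151
dp [-0.006 -0.033  0.007] ang [0.   0.01 0.01]
[ 0.6644 -0.0261  0.142 ]
[ 0.6644 -0.0261  0.142 ]
[ 0.6644 -0.0261  0.142 ]
```

View pics/w5.png

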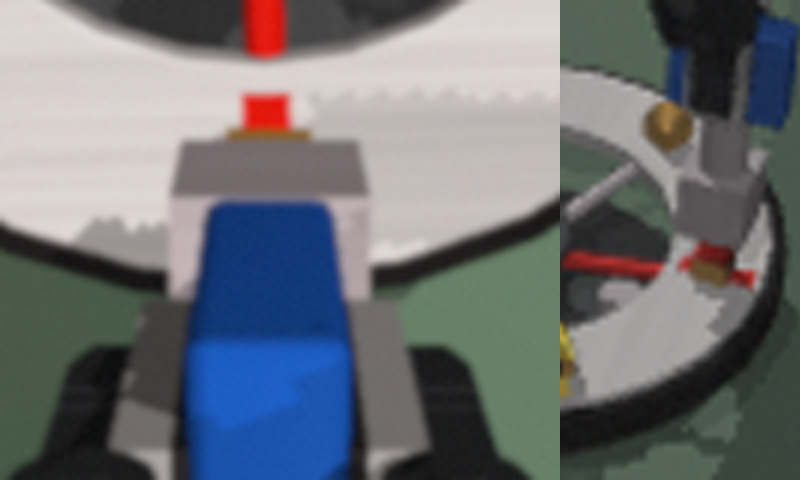

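Call:
{"fn": "jog_arm", "kwargs": {
  "dp": [
    [0,-0.02,0.1],
    [0,-0.02,0.25],
    [0,-0.02,0.4],
    [0,-0.02,0.5],
    [0,-0.02,0.6]
  ],
  "angular": [
    [0,0,0],
    [0,0,0],
    [0,0,0],
    [0,0,0],
    [0,0,0]
  ],
  "claw": [5,5,5,5,5]
}}

```text
t: 7.4
eef_pos: [0.6639, -0.0265, 0.1264]
tool_rot: [-0.0, 0.3, 0.954, -0.0]
contact_force: [0.1, 0.4, -0.9]
gripper_width: 0.155
```

```bash
python3 plan.py .6642 -.0268 .116 145
```

```text
t 7.40 P [ 0.6639 -0.0265  0.1264] yaw 145.08 tilt [-0.0004  0.    ] q7 0.61 F [ 0.1  0.4 -0.9] T [ 0.04 -0.01 -0.  ] w 0.155
dp [-0.015 -0.003  0.417] ang [-0.   -0.    0.02]
```

Call:
{"fn": "jog_arm", "kwargs": {
  "dp": [
    [0,0,0.04],
    [0,0,0.09],
    [0,0,0.14],
    [0,0,0.19],
    [0,0,0.24]
  ],
  "angular": [
    [0,0,0],
    [0,0,0],
    [0,0,0],
    [0,0,0],
    [0,0,0]
  ],
  "claw": [5,5,5,5,5]
}}

```text
t: 7.9
eef_pos: [0.6641, -0.0266, 0.1209]
tool_rot: [0.0, 0.3, 0.954, 0.0]
contact_force: [0.4, 1.1, -1.0]
gripper_width: 0.156
```

```bash
python3 plan.py .6642 -.0268 .116 145
```

```text
t 7.90 P [ 0.6641 -0.0266  0.1209] yaw 145.08 tilt [ 0.0002 -0.    ] q7 0.61 F [ 0.4  1.1 -1. ] T [0.01 0.1  0.06] w 0.156
dp [-0.008 -0.006  0.194] ang [0.   0.   0.02]
```

Call:
{"fn": "jog_arm", "kwargs": {
  "dp": [
    [0,0,0.04],
    [0,0,0.08],
    [0,0,0.12],
    [0,0,0.16],
    [0,0,0.16]
  ],
  "angular": [
    [0,0,0],
    [0,0,0],
    [0,0,0],
    [0,0,0],
    [0,0,0]
  ],
  "claw": [5,5,5,5,5]
}}

```text
t: 8.4
eef_pos: [0.6641, -0.0265, 0.1168]
tool_rot: [0.0, 0.3, 0.954, 0.0]
contact_force: [-0.2, 0.2, -1.5]
gripper_width: 0.156
```

```bash
python3 plan.py .6642 -.0268 .116 145;python3 - <<'E'
from nip import *
c=snap('wrist');s=snap('side')
a=cv2.resize(c['pixels'][170:290,250:390],(560,480),interpolation=cv2.INTER_CUBIC)
b=cv2.resize(s['pixels'][150:230,320:400],(480,480),interpolation=cv2.INTER_CUBIC)[:,100:340]
cv2.imwrite('pics/w6.png',np.hstack([a,b]))
E
```

```text
t 8.40 P [ 0.6641 -0.0265  0.1168] yaw 145.08 tilt [0. 0.] q7 0.60 F [-0.2  0.2 -1.5] T [0.03 0.02 0.02] w 0.156
dp [-0.009 -0.006  0.032] ang [0.   0.   0.02]
```

View pics/w6.png

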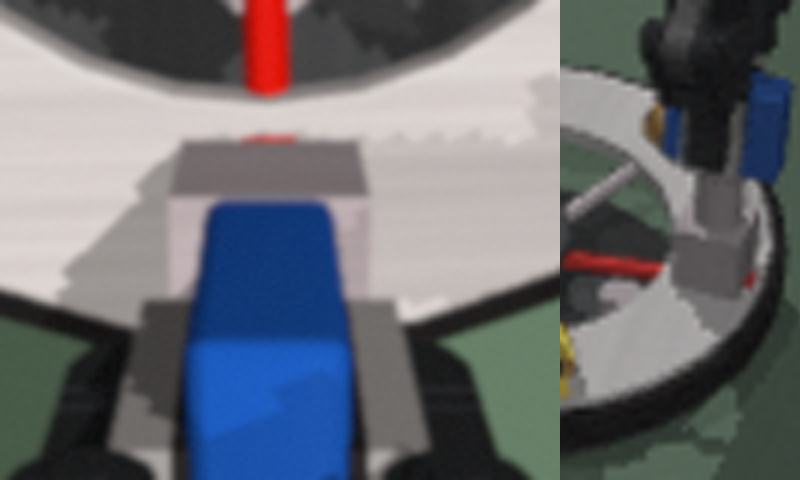

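Call:
{"fn": "jog_arm", "kwargs": {
  "dp": [
    [0,0,0],
    [0,0,0],
    [0,0,0],
    [0,0,0],
    [0,0,0]
  ],
  "angular": [
    [0,0,1],
    [0,0,2],
    [0,0,3],
    [0,0,4],
    [0,0,5]
  ],
  "claw": [5,5,5,5,5]
}}

```text
t: 9.0
eef_pos: [0.6642, -0.0257, 0.1169]
tool_rot: [-0.0, 0.501, 0.866, 0.001]
contact_force: [-0.1, 1.0, -2.8]
gripper_width: 0.157
```

```bash
python3 plan.py .6641 -.0265 .1168 48
```

```text
t 9.00 P [ 0.6642 -0.0257  0.1169] yaw 119.92 tilt [0.0004 0.0009] q7 0.22 F [-0.1  1.  -2.8] T [ 0.34 -0.21  0.18] w 0.157
dp [-0.027 -0.02   0.002] ang [ 0.000e+00 -1.000e-02  1.438e+01]
```

Call:
{"fn": "jog_arm", "kwargs": {
  "dp": [
    [-0.02,-0.02,0],
    [-0.02,-0.02,0],
    [-0.02,-0.02,0],
    [-0.02,-0.02,0],
    [-0.02,-0.02,0]
  ],
  "angular": [
    [0,0,1.2],
    [0,0,2.4],
    [0,0,3.6],
    [0,0,4.8],
    [0,0,6]
  ],
  "claw": [5,5,5,5,5]
}}

```text
t: 9.5
eef_pos: [0.6648, -0.0255, 0.1169]
tool_rot: [0.0, 0.708, 0.707, 0.001]
contact_force: [2.0, 1.7, -5.0]
gripper_width: 0.156
```

```bash
python3 plan.py .6641 -.0265 .1168 48
```

```text
t 9.50 P [ 0.6648 -0.0255  0.1169] yaw 89.92 tilt [0.0022 0.002 ] q7 -0.24 F [ 2.   1.7 -5. ] T [ 0.66 -0.82  0.14] w 0.156
dp [-0.04  -0.028  0.005] ang [ 0.02 -0.03  8.38]
```

Call:
{"fn": "jog_arm", "kwargs": {
  "dp": [
    [0.04,0.04,0.02],
    [0.04,0.04,0.02],
    [0.04,0.04,0.02],
    [0.04,0.04,0.02],
    [0.04,0.04,0.02]
  ],
  "angular": [
    [0,0,1.2],
    [0,0,2.4],
    [0,0,3.6],
    [0,0,4.8],
    [0,0,6]
  ],
  "claw": [5,5,5,5,5]
}}

```text
t: 10.0
eef_pos: [0.6659, -0.0255, 0.1169]
tool_rot: [0.0, 0.867, 0.499, 0.001]
contact_force: [2.2, 0.8, -1.6]
gripper_width: 0.155
```

```bash
python3 plan.py .6648 -.0255 .1168 48
```

```text
t 10.00 P [ 0.6659 -0.0255  0.1169] yaw 59.89 tilt [0.0023 0.0007] q7 -0.69 F [ 2.2  0.8 -1.6] T [ 0.17 -0.54  0.09] w 0.155
dp [-0.023 -0.036  0.002] ang [ 0.02 -0.02  2.38]
```

Call:
{"fn": "jog_arm", "kwargs": {
  "dp": [
    [0.01,0.02,0],
    [0.01,0.02,0],
    [0.01,0.02,0],
    [0.01,0.02,0],
    [0.01,0.02,0]
  ],
  "angular": [
    [0,0,0.6],
    [0,0,1.2],
    [0,0,1.8],
    [0,0,2.4],
    [0,0,2.4]
  ],
  "claw": [5,5,5,5,5]
}}

```text
t: 10.5
eef_pos: [0.6662, -0.0256, 0.1168]
tool_rot: [0.0, 0.913, 0.408, 0.001]
contact_force: [2.2, 1.0, -0.5]
gripper_width: 0.156
```

```bash
python3 plan.py .6648 -.0255 .1168 48
```

```text
t 10.50 P [ 0.6662 -0.0256  0.1168] yaw 48.10 tilt [0.0017 0.0004] q7 -0.87 F [ 2.2  1.  -0.5] T [ 0.19 -0.42  0.11] w 0.156
dp [-0.033 -0.046  0.001] ang [ 0.01 -0.02  0.02]
```

Call:
{"fn": "jog_arm", "kwargs": {
  "dp": [
    [0,0,0],
    [0,0,0],
    [0,0,0],
    [0,0,-0.3],
    [0,0,-0.7]
  ],
  "angular": [
    [0,0,-0.8],
    [0,0,-1.6],
    [0,0,-1.6],
    [0,0,-1.6],
    [0,0,-1.6]
  ],
  "claw": [5,5,5,5,5]
}}

```text
t: 11.0
eef_pos: [0.6649, -0.0263, 0.1339]
tool_rot: [-0.0, 0.883, 0.47, -0.001]
contact_force: [-0.0, -0.5, -2.4]
gripper_width: 0.157
```

```bash
python3 plan.py .6648 -.0255 .1168 48
```

```text
t 11.00 P [ 0.6649 -0.0263  0.1339] yaw 56.03 tilt [-0.0016 -0.0001] q7 -0.75 F [-0.  -0.5 -2.4] T [ 0.01  0.04 -0.02] w 0.157
dp [ 0.024 -0.018  0.683] ang [-0.01  0.01  1.61]
```

```bash
python3 plan.py .655 -.095 .18 150
```

```text
t 11.00 P [ 0.6649 -0.0263  0.1339] yaw 56.03 tilt [-0.0016 -0.0001] q7 -0.75 F [-0.  -0.5 -2.4] T [ 0.01  0.04 -0.02] w 0.157
dp [-2.503  1.206 -1.844] ang [ -0.02  -0.   -18.79]
```

Call:
{"fn": "jog_arm", "kwargs": {
  "dp": [
    [-0.2,0.1,-0.9],
    [-0.7,0.4,-1.84],
    [-1.5,0.8,-1.84],
    [-2.5,1.2,-1.84],
    [-2.5,1.2,-1.84]
  ],
  "angular": [
    [0,0,-0.5],
    [0,0,-2.2],
    [0,0,-18.8],
    [0,0,-18.8],
    [0,0,-18.8]
  ],
  "claw": [5,5,5,5,5]
}}

```text
t: 11.5
eef_pos: [0.6542, -0.1015, 0.1808]
tool_rot: [0.001, 0.69, 0.724, -0.002]
contact_force: [-0.2, -1.0, -2.4]
gripper_width: 0.156
```

```bash
python3 plan.py .655 -.095 .18 150
```

```text
t 11.50 P [ 0.6542 -0.1015  0.1808] yaw 92.79 tilt [-0.0009 -0.0045] q7 -0.05 F [-0.2 -1.  -2.4] T [-0.01  0.02 -0.  ] w 0.156
dp [0.256 0.043 0.03 ] ang [ -0.04   0.04 -11.44]
```

Call:
{"fn": "jog_arm", "kwargs": {
  "dp": [
    [0.2,0,0],
    [0.2,0,0],
    [0.2,0,0],
    [0.2,0,0],
    [0.2,0,0]
  ],
  "angular": [
    [0,0,-11.4],
    [0,0,-11.4],
    [0,0,-11.4],
    [0,0,-11.4],
    [0,0,-11.4]
  ],
  "claw": [5,5,5,5,5]
}}

```text
t: 12.0
eef_pos: [0.6549, -0.0905, 0.1807]
tool_rot: [0.0, 0.374, 0.928, -0.001]
contact_force: [0.2, 0.4, -2.6]
gripper_width: 0.153
```

Call:
{"fn": "jog_arm", "kwargs": {
  "dp": [
    [0,0,0],
    [0,0,0],
    [0,0,0],
    [0,0,0],
    [0,0,0]
  ],
  "angular": [
    [0,0,-2.9],
    [0,0,-2.9],
    [0,0,-2.9],
    [0,0,-2.9],
    [0,0,-2.9]
  ],
  "claw": [5,5,5,5,5]
}}

```text
t: 12.5
eef_pos: [0.6551, -0.0901, 0.1802]
tool_rot: [0.0, 0.257, 0.966, -0.0]
contact_force: [0.2, -0.5, -2.6]
gripper_width: 0.15
```

```bash
python3 plan.py .655 -.095 .18 150
python3 - <<'E'
from nip import *
c=snap('wrist','w7.png')
s=snap('side')
cv2.imwrite('pics/w7c.png',cv2.resize(c['pixels'][60:210,250:450],(800,600),interpolation=cv2.INTER_CUBIC))
cv2.imwrite('pics/s7c.png',cv2.resize(s['pixels'][150:240,280:380],(600,540),interpolation=cv2.INTER_CUBIC))
E
```

```text
t 12.50 P [ 0.6551 -0.0901  0.1802] yaw 150.19 tilt [ 0.     -0.0005] q7 0.84 F [ 0.2 -0.5 -2.6] T [-0.03 -0.02 -0.01] w 0.150
dp [-0.093 -0.173  0.008] ang [-0.01  0.    0.04]
```

View pics/w7.png

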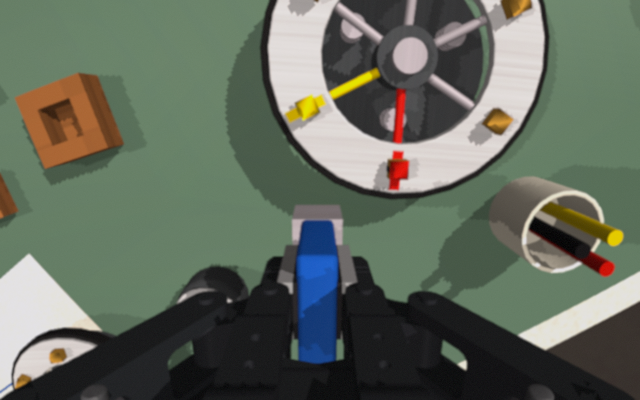

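View pics/s7c.png

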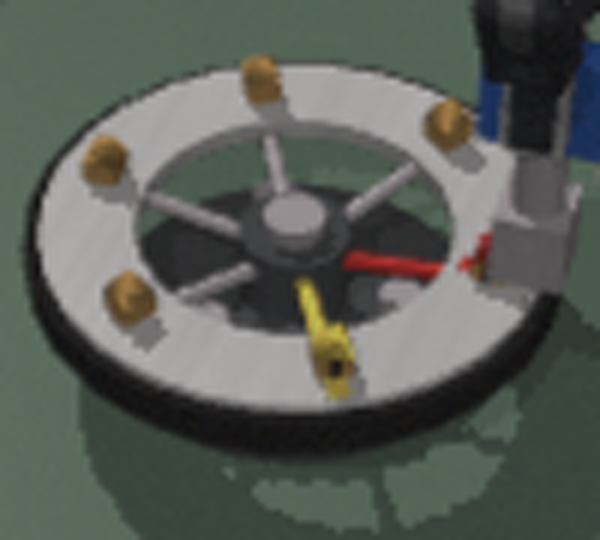

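Run:
```python
import cv2
i=cv2.imread('pics/w7.png');cv2.imwrite('pics/w7c.png',cv2.resize(i[135:205,358:438],None,fx=8,fy=8,interpolation=cv2.INTER_CUBIC))
```

```text
(no output)
```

View pics/w7c.png

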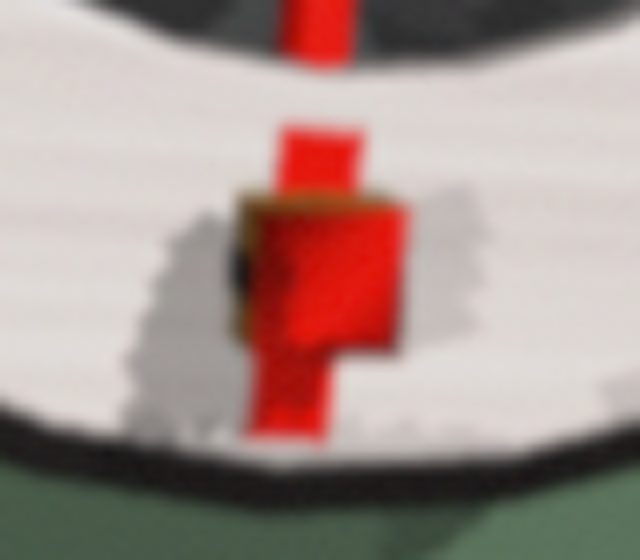

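Run:
```python
from nip import *
c=read_camera('wrist')
pt=lambda x,y,z:onz(c,358+x/8-.45,135+y/8-.45,z)[:2]
an=lambda a,b,z:np.degrees(np.arctan2(*(pt(*b,z)-pt(*a,z))[::-1])).round(1)
print('stripe',an((322,130),(290,437),.058),an((285,130),(253,437),.058),an((366,130),(325,437),.058))
print('right',an((408,205),(396,352),.068),'bottom',an((250,345),(396,352),.068),'top rim',an((245,193),(408,205),.068),'left',an((240,200),(240,345),.068))
print((pt(408,205,.068)+pt(250,345,.068))/2)
```

```text
stripe -32.6 -32.7 -34.0
right -30.8 bottom 57.5 top rim 56.2 left -27.0
[ 0.66377443 -0.02640983]
```

Black mark now points left, i.e. clockwise of outward, so red has turned about 88–90°. Next I measure yellow from this same pose.

```bash
python3 - <<'E'
import cv2
i=cv2.imread('pics/w7.png');cv2.imwrite('pics/w7y.png',cv2.resize(i[75:135,270:350],None,fx=9,fy=9,interpolation=cv2.INTER_CUBIC))
E
python3 plan.py .5937 -.0622 .160 175.6
```

```text
t 12.65 P [ 0.6552 -0.0898  0.18  ] yaw 150.28 tilt [ 0.     -0.0003] q7 0.84 F [ 0.5  0.3 -1.6] T [ 0.04  0.03 -0.02] w 0.158
dp [ 2.683 -0.26   0.801] ang [-0.    0.   -5.06]
```

View pics/w7y.png

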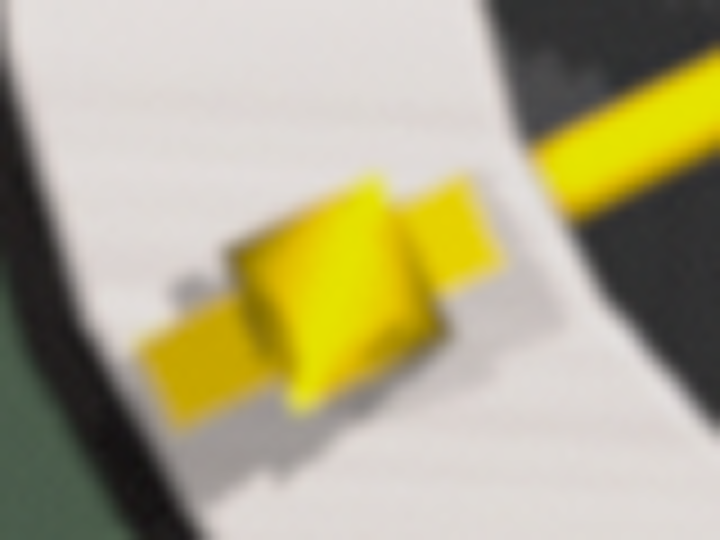

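Run:
```python
from nip import *
c=read_camera('wrist');o,P,M=st()
pt=lambda x,y,z:onz(c,270+x/9-.45,75+y/9-.45,z)[:2]
an=lambda a,b,z:np.degrees(np.arctan2(*(pt(*b,z)-pt(*a,z))[::-1])).round(1)
print('stripe',an((475,225),(160,390),.058),'mid',((pt(480,222,.058)+pt(160,388,.058))/2).round(4))
print('edges',an((228,250),(375,178),.068),an((298,410),(445,335),.068),an((375,178),(445,335),.068),an((228,250),(298,410),.068))
print('ctr',np.mean([pt(*q,.068) for q in((228,250),(375,178),(445,335),(298,410))],0).round(4),P.round(4))
```

```text
stripe -92.9 mid [ 0.5931 -0.0643]
edges 85.4 86.7 -5.2 -6.2
ctr [ 0.5931 -0.0623] [ 0.6552 -0.0898  0.1799]
```

Call:
{"fn": "jog_arm", "kwargs": {
  "dp": [
    [0.5,0,0],
    [1.2,-0.1,0.1],
    [2.0,-0.2,0.4],
    [2.68,-0.26,0.8],
    [2.68,-0.26,1.2]
  ],
  "angular": [
    [0,0,-1.5],
    [0,0,-3],
    [0,0,-4.5],
    [0,0,-5.0],
    [0,0,-5.0]
  ],
  "claw": [5,5,5,5,5]
}}

```text
t: 13.2
eef_pos: [0.592, -0.0613, 0.1496]
tool_rot: [-0.001, 0.04, 0.999, -0.0]
contact_force: [-0.3, 0.3, -1.3]
gripper_width: 0.158
```

```bash
python3 plan.py .5938 -.0622 .140 175.2
```

```text
t 13.20 P [ 0.592  -0.0613  0.1496] yaw 175.44 tilt [-0.0012 -0.0001] q7 1.17 F [-0.3  0.3 -1.3] T [ 0.02 -0.05  0.02] w 0.158
dp [-0.073 -0.031  0.385] ang [-0.   -0.01  0.05]
```

Call:
{"fn": "jog_arm", "kwargs": {
  "dp": [
    [-0.05,-0.03,0.1],
    [-0.05,-0.03,0.25],
    [-0.05,-0.03,0.36],
    [-0.05,-0.03,0.36],
    [-0.05,-0.03,0.36]
  ],
  "angular": [
    [0,0,0.05],
    [0,0,0.05],
    [0,0,0.05],
    [0,0,0.05],
    [0,0,0.05]
  ],
  "claw": [5,5,5,5,5]
}}

```text
t: 13.7
eef_pos: [0.5954, -0.0632, 0.141]
tool_rot: [0.0, 0.043, 0.999, 0.0]
contact_force: [0.2, 0.3, -0.4]
gripper_width: 0.156
```

```bash
python3 plan.py .5938 -.0622 .140 175.2;python3 - <<'E'
from nip import *
c=snap('wrist');s=snap('side')
a=cv2.resize(c['pixels'][150:270,250:390],(560,480),interpolation=cv2.INTER_CUBIC)
b=cv2.resize(s['pixels'][160:240,300:380],(480,480),interpolation=cv2.INTER_CUBIC)[:,80:320]
cv2.imwrite('pics/w8.png',np.hstack([a,b]))
cv2.imwrite('pics/s8.png',cv2.resize(s['pixels'][175:215,335:385],(750,600),interpolation=cv2.INTER_CUBIC))
E
```

```text
t 13.70 P [ 0.5954 -0.0632  0.141 ] yaw 175.06 tilt [0.0004 0.0001] q7 1.16 F [ 0.2  0.3 -0.4] T [0.01 0.01 0.01] w 0.156
dp [0.066 0.036 0.041] ang [ 0.    0.   -0.03]
```

View pics/w8.png

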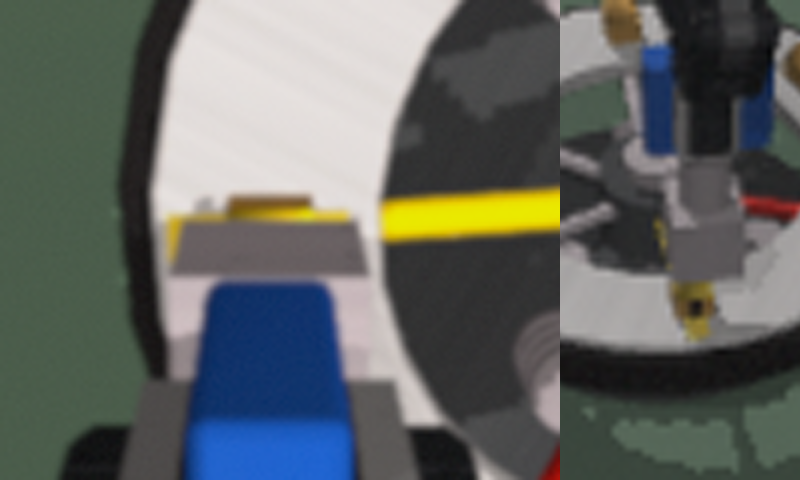

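View pics/s8.png

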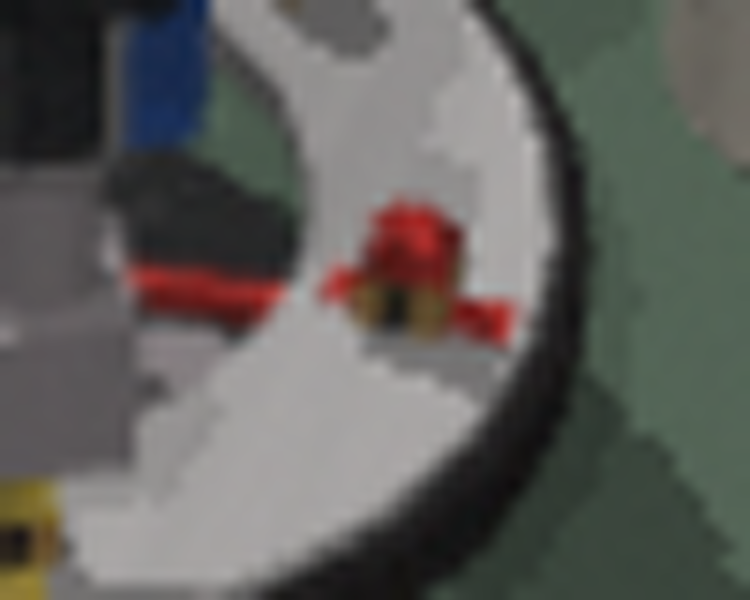

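Call:
{"fn": "jog_arm", "kwargs": {
  "dp": [
    [0.055,0.01,0.1],
    [0.055,0.01,0.2],
    [0.055,0.01,0.3],
    [0.055,0.01,0.45],
    [0.055,0.01,0.55]
  ],
  "angular": [
    [0,0,0],
    [0,0,0],
    [0,0,0],
    [0,0,0],
    [0,0,0]
  ],
  "claw": [5,5,5,5,5]
}}

```text
t: 14.3
eef_pos: [0.5934, -0.0629, 0.1266]
tool_rot: [-0.0, 0.043, 0.999, -0.0]
contact_force: [-1.5, 1.0, -0.1]
gripper_width: 0.156
```

```bash
python3 plan.py .5940 -.0627 .121 175.2
```

```text
t 14.30 P [ 0.5934 -0.0629  0.1266] yaw 175.08 tilt [-0.0006  0.    ] q7 1.14 F [-1.5  1.  -0.1] T [ 0.09  0.37 -0.02] w 0.156
dp [-0.024  0.009  0.226] ang [-0.   -0.01 -0.02]
```

Call:
{"fn": "jog_arm", "kwargs": {
  "dp": [
    [0,0,0],
    [0,0,0],
    [0,0,0],
    [0,0,0],
    [0,0,0]
  ],
  "angular": [
    [0,0,0],
    [0,0,0],
    [0,0,0],
    [0,0,0],
    [0,0,0]
  ],
  "claw": [5,5,5,5,5]
}}

```text
t: 14.8
eef_pos: [0.5935, -0.0628, 0.1271]
tool_rot: [-0.0, 0.043, 0.999, -0.0]
contact_force: [-1.0, -0.0, -1.7]
gripper_width: 0.157
```

```bash
python3 plan.py .5940 -.0627 .121 175.2
```

```text
t 14.80 P [ 0.5935 -0.0628  0.1271] yaw 175.08 tilt [-0.0002 -0.0001] q7 1.14 F [-1.  -0.  -1.7] T [ 0.02  0.31 -0.01] w 0.157
dp [-0.02   0.007  0.246] ang [-0.   -0.   -0.02]
```

Call:
{"fn": "jog_arm", "kwargs": {
  "dp": [
    [0.02,0,0],
    [0.04,0,0],
    [0.04,0,0.04],
    [0.04,0,0.08],
    [0.04,0,0.08]
  ],
  "angular": [
    [0,0,0],
    [0,0,0],
    [0,0,0],
    [0,0,0],
    [0,0,0]
  ],
  "claw": [5,5,5,5,5]
}}

```text
t: 15.3
eef_pos: [0.5926, -0.0628, 0.125]
tool_rot: [-0.0, 0.043, 0.999, -0.0]
contact_force: [0.1, -0.2, -2.2]
gripper_width: 0.157
```

```bash
python3 plan.py .5940 -.0627 .121 175.2
```

```text
t 15.30 P [ 0.5926 -0.0628  0.125 ] yaw 175.08 tilt [-0. -0.] q7 1.14 F [ 0.1 -0.2 -2.2] T [ 0.02 -0.03  0.01] w 0.157
dp [-0.055  0.008  0.158] ang [-0.   -0.   -0.02]
```

Call:
{"fn": "jog_arm", "kwargs": {
  "dp": [
    [0.03,0,0.02],
    [0.03,0,0.05],
    [0.03,0,0.08],
    [0.03,0,0.11],
    [0.03,0,0.14]
  ],
  "angular": [
    [0,0,0],
    [0,0,0],
    [0,0,0],
    [0,0,0],
    [0,0,0]
  ],
  "claw": [5,5,5,5,5]
}}

```text
t: 15.8
eef_pos: [0.5919, -0.0627, 0.1216]
tool_rot: [0.0, 0.043, 0.999, -0.0]
contact_force: [-0.7, -0.2, -1.9]
gripper_width: 0.152
```

```bash
python3 plan.py .5940 -.0627 .117 175.2
```

```text
t 15.80 P [ 0.5919 -0.0627  0.1216] yaw 175.08 tilt [ 0.0001 -0.    ] q7 1.14 F [-0.7 -0.2 -1.9] T [-0.01 -0.05 -0.  ] w 0.152
dp [-0.084  0.008  0.182] ang [ 0.    0.   -0.02]
```

Call:
{"fn": "jog_arm", "kwargs": {
  "dp": [
    [0,0,0.04],
    [0,0,0.08],
    [0,0,0.13],
    [0,0,0.18],
    [0,0,0.18]
  ],
  "angular": [
    [0,0,0],
    [0,0,0],
    [0,0,0],
    [0,0,0],
    [0,0,0]
  ],
  "claw": [5,5,5,5,5]
}}

```text
t: 16.3
eef_pos: [0.5917, -0.0627, 0.1169]
tool_rot: [-0.0, 0.043, 0.999, -0.0]
contact_force: [1.3, 0.1, -1.4]
gripper_width: 0.154
```

```bash
python3 plan.py .5919 -.0627 .117 175.2
python3 - <<'E'
from nip import *
c=snap('wrist');s=snap('side')
a=cv2.resize(c['pixels'][150:270,250:390],(560,480),interpolation=cv2.INTER_CUBIC)
b=cv2.resize(s['pixels'][160:240,300:380],(480,480),interpolation=cv2.INTER_CUBIC)[:,80:320]
cv2.imwrite('pics/w9.png',np.hstack([a,b]))
E
```

```text
t 16.30 P [ 0.5917 -0.0627  0.1169] yaw 175.09 tilt [-0.0003 -0.    ] q7 1.14 F [ 1.3  0.1 -1.4] T [ 0.07  0.05 -0.04] w 0.154
dp [-0.007 -0.    -0.004] ang [-0.   -0.   -0.02]
```

View pics/w9.png

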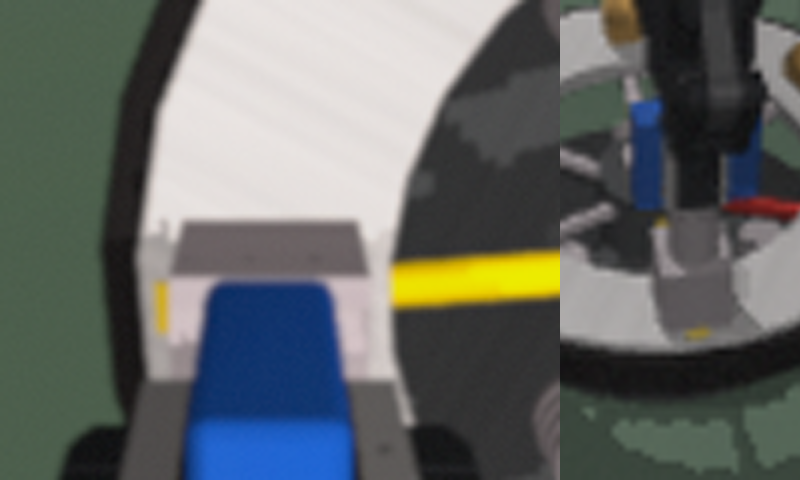

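Call:
{"fn": "jog_arm", "kwargs": {
  "dp": [
    [0,0.006,0],
    [0,0.011,0],
    [0,0.017,0],
    [0,0.022,0],
    [0,0.028,0]
  ],
  "angular": [
    [0,0,1.2],
    [0,0,2.4],
    [0,0,3.6],
    [0,0,4.8],
    [0,0,6]
  ],
  "claw": [5,5,5,5,5]
}}

```text
t: 16.9
eef_pos: [0.5921, -0.0618, 0.1171]
tool_rot: [0.0, 0.302, 0.953, 0.0]
contact_force: [1.4, -1.3, -3.6]
gripper_width: 0.154
```

```bash
python3 plan.py .5919 -.0627 .117 -13.5
```

```text
t 16.90 P [ 0.5921 -0.0618  0.1171] yaw 144.87 tilt [0.0005 0.0001] q7 0.67 F [ 1.4 -1.3 -3.6] T [ 0.   -0.18  0.14] w 0.154
dp [-0.014 -0.032  0.006] ang [ 1.000e-02 -0.000e+00  3.167e+01]
```

Call:
{"fn": "jog_arm", "kwargs": {
  "dp": [
    [0,0.006,0],
    [0,0.011,0],
    [0,0.017,0],
    [0,0.022,0],
    [0,0.028,0]
  ],
  "angular": [
    [0,0,1.2],
    [0,0,2.4],
    [0,0,3.6],
    [0,0,4.8],
    [0,0,6]
  ],
  "claw": [5,5,5,5,5]
}}

```text
t: 17.4
eef_pos: [0.5927, -0.0613, 0.1171]
tool_rot: [0.0, 0.538, 0.843, 0.0]
contact_force: [1.9, -0.4, -3.2]
gripper_width: 0.159
```

```bash
python3 plan.py .5919 -.0627 .117 -13.5
```

```text
t 17.40 P [ 0.5927 -0.0613  0.1171] yaw 114.87 tilt [0.0009 0.0001] q7 0.22 F [ 1.9 -0.4 -3.2] T [ 0.02 -0.34  0.08] w 0.159
dp [-0.039 -0.053  0.005] ang [ 1.000e-02 -1.000e-02  2.567e+01]
```

Call:
{"fn": "jog_arm", "kwargs": {
  "dp": [
    [0,0.016,0],
    [0,0.022,0],
    [0,0.03,0],
    [0,0.036,0],
    [0,0.044,0]
  ],
  "angular": [
    [0,0,1.2],
    [0,0,2.4],
    [0,0,3.6],
    [0,0,4.8],
    [0,0,6]
  ],
  "claw": [5,5,5,5,5]
}}

```text
t: 17.9
eef_pos: [0.5937, -0.0609, 0.1172]
tool_rot: [0.0, 0.738, 0.675, 0.0]
contact_force: [1.0, -0.2, -3.8]
gripper_width: 0.156
```

```bash
python3 plan.py .5919 -.0627 .117 -13.5
```

```text
t 17.90 P [ 0.5937 -0.0609  0.1172] yaw 84.87 tilt [ 0.0008 -0.0001] q7 -0.24 F [ 1.  -0.2 -3.8] T [-0.13 -0.34  0.13] w 0.156
dp [-0.078 -0.065  0.007] ang [ 1.000e-02 -1.000e-02  1.967e+01]
```

Call:
{"fn": "jog_arm", "kwargs": {
  "dp": [
    [0,0.016,0],
    [0,0.022,0],
    [0,0.03,0],
    [0,0.036,0],
    [0,0.044,0]
  ],
  "angular": [
    [0,0,1.2],
    [0,0,2.4],
    [0,0,3.6],
    [0,0,4.8],
    [0,0,6]
  ],
  "claw": [5,5,5,5,5]
}}

```text
t: 18.4
eef_pos: [0.5946, -0.0611, 0.1171]
tool_rot: [0.0, 0.888, 0.461, 0.0]
contact_force: [0.9, -1.6, -3.0]
gripper_width: 0.158
```

```bash
python3 plan.py .5919 -.0627 .117 -13.5
```

```text
t 18.40 P [ 0.5946 -0.0611  0.1171] yaw 54.87 tilt [ 0.0005 -0.0003] q7 -0.70 F [ 0.9 -1.6 -3. ] T [-0.24 -0.21  0.12] w 0.158
dp [-0.114 -0.054  0.005] ang [ 1.000e-02 -0.000e+00  1.367e+01]
```

Call:
{"fn": "jog_arm", "kwargs": {
  "dp": [
    [0,0.012,0],
    [0,0.02,0],
    [0,0.028,0],
    [0,0.034,0],
    [0,0.04,0]
  ],
  "angular": [
    [0,0,1.2],
    [0,0,2.4],
    [0,0,3.6],
    [0,0,4.8],
    [0,0,6]
  ],
  "claw": [5,5,5,5,5]
}}

```text
t: 18.9
eef_pos: [0.5953, -0.0619, 0.1171]
tool_rot: [0.0, 0.977, 0.215, 0.0]
contact_force: [0.4, -1.6, -3.0]
gripper_width: 0.156
```

```bash
python3 plan.py .5919 -.0627 .117 -13.5
```

```text
t 18.90 P [ 0.5953 -0.0619  0.1171] yaw 24.87 tilt [ 0.0003 -0.0005] q7 -1.15 F [ 0.4 -1.6 -3. ] T [-0.33 -0.07  0.1 ] w 0.156
dp [-0.139 -0.027  0.005] ang [ 0.01 -0.    7.67]
```

Call:
{"fn": "jog_arm", "kwargs": {
  "dp": [
    [0,0.012,0],
    [0,0.02,0],
    [0,0.028,0],
    [0,0.034,0],
    [0,0.04,0]
  ],
  "angular": [
    [0,0,1.2],
    [0,0,2.4],
    [0,0,3.6],
    [0,0,4.8],
    [0,0,6]
  ],
  "claw": [5,5,5,5,5]
}}

```text
t: 19.4
eef_pos: [0.5956, -0.0628, 0.1171]
tool_rot: [0.0, 0.999, -0.045, -0.0]
contact_force: [-1.1, -1.3, -2.0]
gripper_width: 0.158
```

Call:
{"fn": "jog_arm", "kwargs": {
  "dp": [
    [0,0,0],
    [0,0.005,0],
    [0,0.01,0],
    [0,0.01,0],
    [0,0.01,0]
  ],
  "angular": [
    [0,0,0.6],
    [0,0,1.2],
    [0,0,1.7],
    [0,0,1.7],
    [0,0,1.7]
  ],
  "claw": [5,5,5,5,5]
}}

```text
t: 19.9
eef_pos: [0.5956, -0.063, 0.1171]
tool_rot: [0.0, 0.993, -0.116, 0.0]
contact_force: [0.7, -2.0, -1.9]
gripper_width: 0.152
```

```bash
python3 plan.py .5919 -.0627 .117 -13.5
```

```text
t 19.90 P [ 0.5956 -0.063   0.1171] yaw -13.34 tilt [-0.     -0.0005] q7 -1.73 F [ 0.7 -2.  -1.9] T [-0.5   0.04  0.1 ] w 0.152
dp [-0.147  0.021  0.005] ang [ 0.01 -0.    0.03]
```

Call:
{"fn": "jog_arm", "kwargs": {
  "dp": [
    [0,0,0],
    [0,0,0],
    [0,0,0],
    [0,0,-0.3],
    [0,0,-0.8]
  ],
  "angular": [
    [0,0,-0.8],
    [0,0,-1.7],
    [0,0,-1.7],
    [0,0,-1.7],
    [0,0,-1.7]
  ],
  "claw": [5,5,5,5,5]
}}

```text
t: 20.4
eef_pos: [0.5951, -0.0625, 0.1372]
tool_rot: [-0.0, 0.999, -0.043, -0.001]
contact_force: [0.2, 0.7, -1.4]
gripper_width: 0.151
```

```bash
python3 plan.py .53 -.065 .18 -10
```

```text
t 20.40 P [ 0.5951 -0.0625  0.1372] yaw -4.98 tilt [-0.0015  0.0002] q7 -1.60 F [ 0.2  0.7 -1.4] T [ 0.01 -0.    0.03] w 0.151
dp [-2.589  0.324 -1.707] ang [-0.    0.02  1.  ]
```

Call:
{"fn": "jog_arm", "kwargs": {
  "dp": [
    [0,0,-0.8],
    [-0.8,0.1,-1.7],
    [-1.6,0.2,-1.7],
    [-2.6,0.3,-1.7],
    [-2.6,0.3,-1.7]
  ],
  "angular": [
    [0,0,0],
    [0,0,0],
    [0,0,0],
    [0,0,0],
    [0,0,0]
  ],
  "claw": [5,5,5,5,5]
}}

```text
t: 20.9
eef_pos: [0.5275, -0.0651, 0.1807]
tool_rot: [-0.0, 0.999, -0.044, -0.001]
contact_force: [-0.3, -0.3, -1.9]
gripper_width: 0.155
```

Call:
{"fn": "jog_arm", "kwargs": {
  "dp": [
    [0,0,0],
    [0,0,0],
    [0,0,0],
    [0,0,0],
    [0,0,0]
  ],
  "angular": [
    [0,0,0],
    [0,0,0],
    [0,0,0],
    [0,0,0],
    [0,0,0]
  ],
  "claw": [5,5,5,5,5]
}}

```text
t: 21.4
eef_pos: [0.5305, -0.0646, 0.1795]
tool_rot: [0.0, 0.999, -0.043, -0.0]
contact_force: [0.3, 0.1, -1.3]
gripper_width: 0.153
```

```bash
python3 plan.py .53 -.065 .18 -10
python3 - <<'E'
from nip import *
c=snap('wrist','w10.png');s=snap('side','s10.png')
cv2.imwrite('pics/s10c.png',cv2.resize(s['pixels'][155:235,285:385],(800,640),interpolation=cv2.INTER_CUBIC)[:600])
E
```

```text
t 21.40 P [ 0.5305 -0.0646  0.1795] yaw -4.91 tilt [-0.0002 -0.    ] q7 -1.61 F [ 0.3  0.1 -1.3] T [-0.08 -0.02 -0.  ] w 0.153
dp [-0.018  0.017 -0.021] ang [0.   0.   1.02]
```

View pics/w10.png

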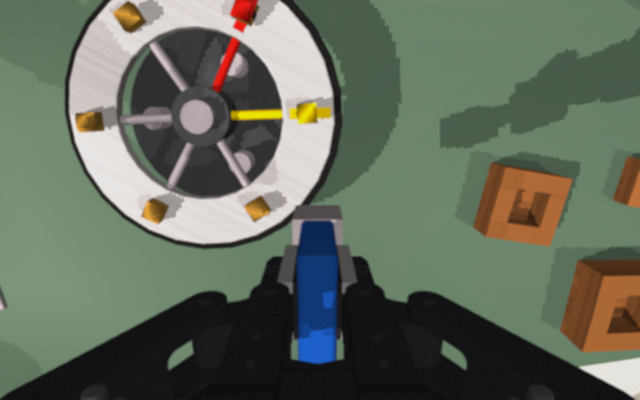

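View pics/s10c.png

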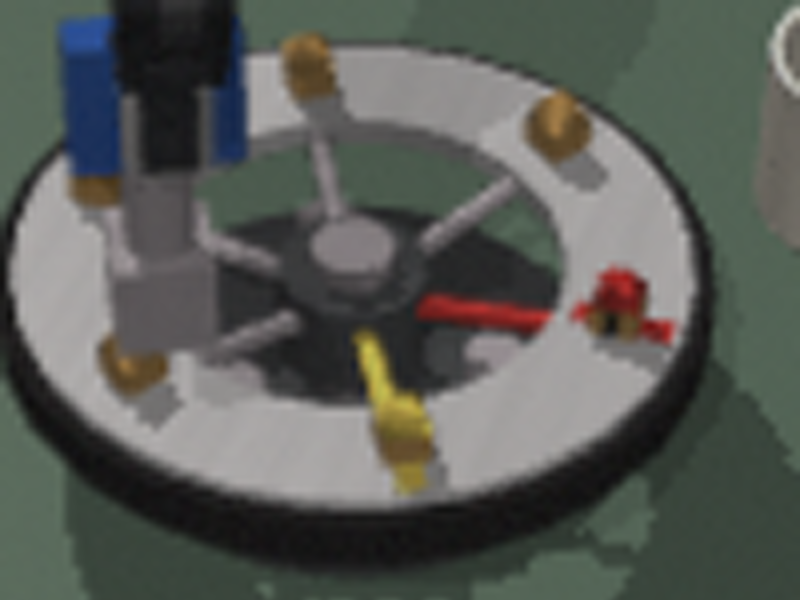

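Run:
```python
import cv2
i=cv2.imread('pics/w10.png')
cv2.imwrite('pics/w10c.png',cv2.resize(i[85:140,270:350],None,fx=10,fy=10,interpolation=cv2.INTER_CUBIC))
cv2.imwrite('pics/w10r.png',cv2.resize(i[0:50,210:280],None,fx=10,fy=10,interpolation=cv2.INTER_CUBIC))
```

```text
(no output)
```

View pics/w10c.png

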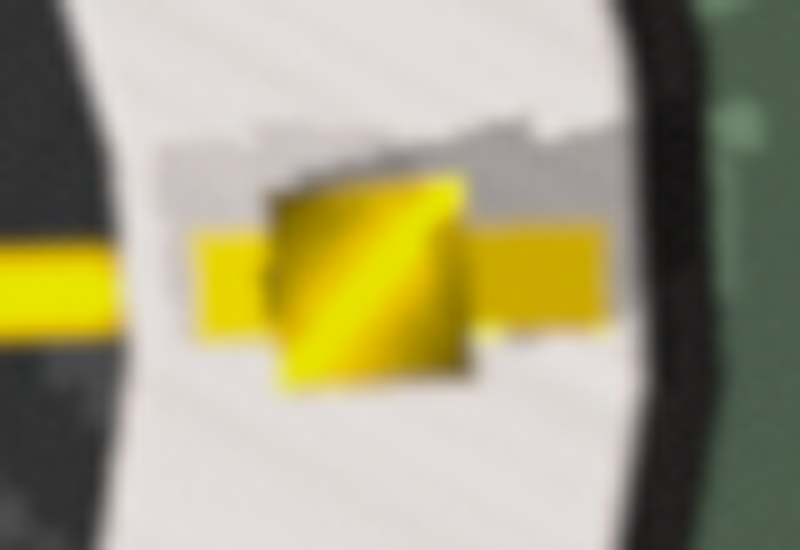

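View pics/w10r.png

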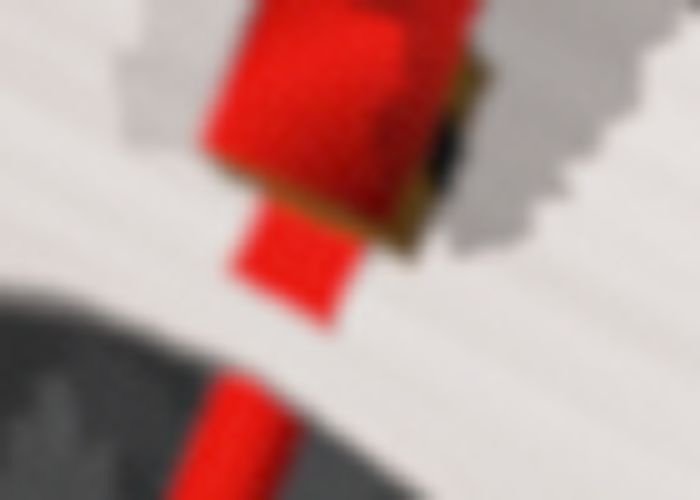

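Run:
```python
from nip import *
c=read_camera('wrist')
def an(o,a,b,z):
    p=lambda q:onz(c,o[0]+q[0]/10-.45,o[1]+q[1]/10-.45,z)[:2]
    return np.degrees(np.arctan2(*(p(b)-p(a))[::-1])).round(1)
Y=(270,85);Rr=(210,0)
print('Y stripe',an(Y,(200,237),(605,228),.058),an(Y,(205,340),(605,322),.058),'spoke',an(Y,(0,292),(115,288),.058))
print('Y edges',an(Y,(268,192),(465,178),.068),an(Y,(285,390),(470,374),.068),an(Y,(465,178),(470,374),.068),an(Y,(268,192),(285,390),.068))
print('R stripe',an(Rr,(330,325),(363,240),.058),an(Rr,(232,268),(262,200),.058),'spoke',an(Rr,(170,490),(232,375),.058),an(Rr,(262,490),(303,410),.058))
print('R edges',an(Rr,(208,150),(415,258),.063),an(Rr,(208,145),(380,215),.068),an(Rr,(205,140),(262,0),.068),an(Rr,(385,215),(475,10),.068),an(Rr,(415,262),(490,80),.063))
```

```text
Y stripe -93.8 -92.5 spoke -93.3
Y edges -91.1 -90.2 176.5 179.3
R stripe -29.5 -32.4 spoke -37.1 -35.6
R edges -122.2 -117.0 -30.8 -31.8 -30.4
```

Yellow's marked face now points inward and its edges sit about 2° short of exact. Red's mark is on the clockwise side, also about 2° short. Both are close enough, so I'll go back to the holder.

```bash
python3 plan.py .448 -.238 .165 -14.2
```

```text
t 21.55 P [ 0.5303 -0.0647  0.1795] yaw -4.92 tilt [-0.0002 -0.    ] q7 -1.61 F [-0.4  0.5 -1.1] T [-0.03 -0.01  0.  ] w 0.155
dp [-2.685  7.19   0.581] ang [0.   0.   1.86]
```

Call:
{"fn": "jog_arm", "kwargs": {
  "dp": [
    [-0.5,1.4,0.1],
    [-1.1,2.9,0.2],
    [-1.7,4.5,0.4],
    [-2.3,6.1,0.58],
    [-2.69,7.19,0.58]
  ],
  "angular": [
    [0,0,0.4],
    [0,0,0.8],
    [0,0,1.2],
    [0,0,1.6],
    [0,0,1.86]
  ],
  "claw": [5,5,5,5,5]
}}

```text
t: 22.05
eef_pos: [0.4457, -0.2407, 0.1647]
tool_rot: [0.0, 0.992, -0.126, -0.001]
contact_force: [-0.2, -0.2, -2.1]
gripper_width: 0.16
```

Call:
{"fn": "jog_arm", "kwargs": {
  "dp": [
    [0,0,0],
    [0,0,0],
    [0,0,0],
    [0,0,0],
    [0,0,0]
  ],
  "angular": [
    [0,0,0],
    [0,0,0],
    [0,0,0],
    [0,0,0],
    [0,0,0]
  ],
  "claw": [5,5,5,5,5]
}}

```text
t: 22.55
eef_pos: [0.4484, -0.237, 0.1651]
tool_rot: [-0.0, 0.992, -0.123, 0.0]
contact_force: [-0.4, -0.3, -2.7]
gripper_width: 0.155
```

```bash
python3 plan.py .448 -.238 .165 -14.2
python3 - <<'E'
from nip import *
c=snap('wrist','w11.png');h=hsv(c);H,S,V=h[...,0],h[...,1],h[...,2]
br=((H<16)&(S>110)&(V>30));b,mm=blob(c,br,.028,(200,60,440,215));print(b);print(rect(c,mm,.028))
E
```

```text
t 22.55 P [ 0.4484 -0.237   0.1651] yaw -14.10 tilt [0.0002 0.0002] q7 -1.37 F [-0.4 -0.3 -2.7] T [ 0.05 -0.    0.03] w 0.155
dp [-0.006  0.042  0.005] ang [-0.   -0.    0.02]
[(np.int32(6857), array([317.9, 127.5]), array([ 0.4976, -0.2499,  0.028 ])), (np.int32(630), array([429.6, 198.6]), array([ 0.42  , -0.3247,  0.028 ]))]
((496.8073425292969, -249.77230834960938), (64.16741180419922, 63.42564010620117), 75.875244140625)
```

View pics/w11.png

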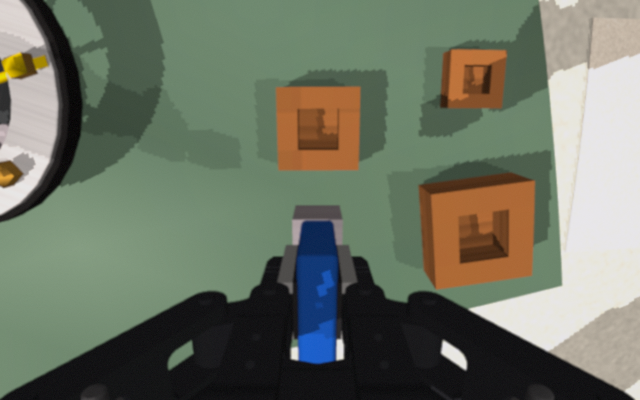

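The middle-sized holder is at (318,128), square to the tool. Averaging the two opposite views puts the pocket at about (0.4957, −0.2497).

```bash
python3 plan.py .4971 -.2496 .110 -14.2
```

```text
t 22.60 P [ 0.4483 -0.2372  0.1651] yaw -14.12 tilt [0.     0.0002] q7 -1.37 F [ 0.5  0.3 -1.9] T [ 0.02 -0.01  0.01] w 0.155
dp [2.016 0.006 2.204] ang [-0.    0.    0.02]
```

Call:
{"fn": "jog_arm", "kwargs": {
  "dp": [
    [0.7,0,0.2],
    [1.4,0,0.7],
    [2.02,0,1.2],
    [2.02,0,1.8],
    [2.02,0,2.2]
  ],
  "angular": [
    [0,0,0],
    [0,0,0],
    [0,0,0],
    [0,0,0],
    [0,0,0]
  ],
  "claw": [5,5,5,5,5]
}}

```text
t: 23.1
eef_pos: [0.4969, -0.2498, 0.109]
tool_rot: [-0.0, 0.992, -0.123, -0.001]
contact_force: [-0.3, 0.4, -1.5]
gripper_width: 0.157
```

Call:
{"fn": "jog_arm", "kwargs": {
  "dp": [
    [0,0,0],
    [0,0,0],
    [0,0,0],
    [0,0,0],
    [0,0,0]
  ],
  "angular": [
    [0,0,0],
    [0,0,0],
    [0,0,0],
    [0,0,0],
    [0,0,0]
  ],
  "claw": [5,5,5,5,5]
}}

```text
t: 23.6
eef_pos: [0.497, -0.2505, 0.1107]
tool_rot: [0.0, 0.992, -0.124, 0.001]
contact_force: [0.0, -0.1, -1.7]
gripper_width: 0.156
```

```bash
python3 plan.py .4971 -.2496 .080 -14.2
python3 - <<'E'
from nip import *
c=snap('wrist');s=snap('side')
a=cv2.resize(c['pixels'][130:270,240:400],(480,420),interpolation=cv2.INTER_CUBIC)
b=cv2.resize(s['pixels'][240:330,270:340],(320,420),interpolation=cv2.INTER_CUBIC)
cv2.imwrite('pics/w12.png',np.hstack([a,b]))
E
```

```text
t 23.60 P [ 0.497  -0.2505  0.1107] yaw -14.22 tilt [ 0.001  -0.0003] q7 -1.35 F [ 0.  -0.1 -1.7] T [-0.02 -0.03 -0.  ] w 0.156
dp [-0.008 -0.037  1.229] ang [ 0.   -0.01 -0.  ]
```

View pics/w12.png

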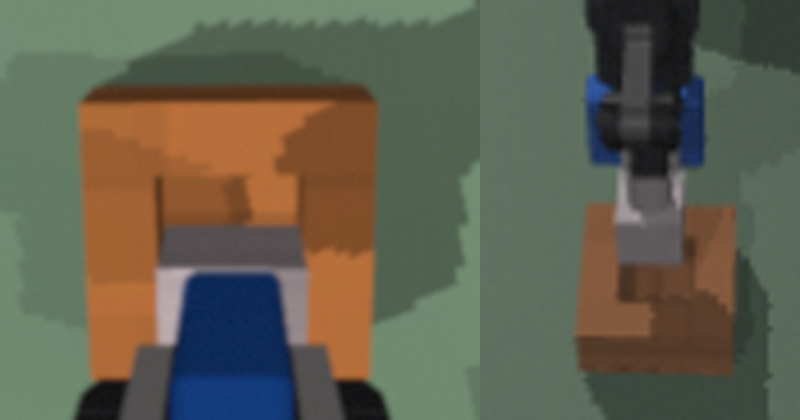

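Call:
{"fn": "jog_arm", "kwargs": {
  "dp": [
    [0,-0.02,0.3],
    [0,-0.02,0.6],
    [0,-0.02,0.85],
    [0,-0.02,1.05],
    [0,-0.02,1.2]
  ],
  "angular": [
    [0,0,0],
    [0,0,0],
    [0,0,0],
    [0,0,0],
    [0,0,0]
  ],
  "claw": [5,5,5,5,5]
}}

```text
t: 24.2
eef_pos: [0.4966, -0.2498, 0.0793]
tool_rot: [-0.0, 0.992, -0.124, -0.0]
contact_force: [0.0, -0.3, -1.5]
gripper_width: 0.153
```

```bash
python3 plan.py .4971 -.2496 .063 -14.2
```

```text
t 24.20 P [ 0.4966 -0.2498  0.0793] yaw -14.22 tilt [-0.0009  0.0002] q7 -1.34 F [ 0.  -0.3 -1.5] T [0.01 0.03 0.03] w 0.153
dp [ 0.018 -0.014  0.652] ang [-0.    0.01 -0.  ]
```

Call:
{"fn": "jog_arm", "kwargs": {
  "dp": [
    [0,0,0.2],
    [0,0,0.4],
    [0,0,0.55],
    [0,0,0.62],
    [0,0,0.66]
  ],
  "angular": [
    [0,0,0],
    [0,0,0],
    [0,0,0],
    [0,0,0],
    [0,0,0]
  ],
  "claw": [5,5,5,5,5]
}}

```text
t: 24.7
eef_pos: [0.4969, -0.25, 0.0645]
tool_rot: [-0.0, 0.992, -0.124, -0.0]
contact_force: [-5.2, 2.6, 16.9]
gripper_width: 0.156
```

```bash
python3 plan.py .4971 -.2496 .062 -14.2
```

```text
t 24.70 P [ 0.4969 -0.25    0.0645] yaw -14.23 tilt [-0.0001  0.0004] q7 -1.33 F [-5.2  2.6 16.9] T [ 0.69  1.34 -0.03] w 0.156
dp [ 0.003 -0.017  0.1  ] ang [-0.    0.   -0.01]
```

It has touched the pocket floor at the same height as when I gripped it. I'll ease off and release.

Call:
{"fn": "jog_arm", "kwargs": {
  "dp": [
    [0,0,-0.04],
    [0,0,-0.04],
    [0,0,-0.04],
    [0,0,-0.04],
    [0,0,-0.04]
  ],
  "angular": [
    [0,0,0],
    [0,0,0],
    [0,0,0],
    [0,0,0],
    [0,0,0]
  ],
  "claw": [5,5,20,30,50]
}}

```text
t: 25.2
eef_pos: [0.497, -0.25, 0.0646]
tool_rot: [0.0, 0.992, -0.124, 0.0]
contact_force: [-0.1, 0.5, 0.2]
gripper_width: 0.511
```

Call:
{"fn": "jog_arm", "kwargs": {
  "dp": [
    [0,0,0],
    [0,0,0],
    [0,0,0],
    [0,0,0],
    [0,0,0]
  ],
  "angular": [
    [0,0,0],
    [0,0,0],
    [0,0,0],
    [0,0,0],
    [0,0,0]
  ],
  "claw": [50,50,50,50,50]
}}

```text
t: 25.7
eef_pos: [0.4969, -0.2499, 0.0646]
tool_rot: [0.0, 0.992, -0.124, 0.0]
contact_force: [0.8, -0.1, 0.2]
gripper_width: 0.584
```

Call:
{"fn": "jog_arm", "kwargs": {
  "dp": [
    [0,0,-0.5],
    [0,0,-1.5],
    [0,0,-3],
    [0,0,-4.5],
    [0,0,-6]
  ],
  "angular": [
    [0,0,0],
    [0,0,0],
    [0,0,0],
    [0,0,0],
    [0,0,0]
  ],
  "claw": [50,50,50,50,50]
}}

```text
t: 26.2
eef_pos: [0.4967, -0.25, 0.2171]
tool_rot: [0.0, 0.992, -0.124, 0.0]
contact_force: [0.5, 0.4, -0.4]
gripper_width: 0.585
```

```bash
python3 plan.py .4971 -.2496 .2 -14.2
python3 - <<'E'
from nip import *
c=snap('wrist','w13.png');s=snap('side','s13.png');t=snap('top','t13.png')
E
```

```text
t 26.20 P [ 0.4967 -0.25    0.2171] yaw -14.23 tilt [ 0.0006 -0.0003] q7 -1.39 F [ 0.5  0.4 -0.4] T [ 0.01 -0.06 -0.01] w 0.585
dp [ 0.013 -0.019  0.683] ang [ 0.   -0.01 -0.01]
```

View pics/s13.png

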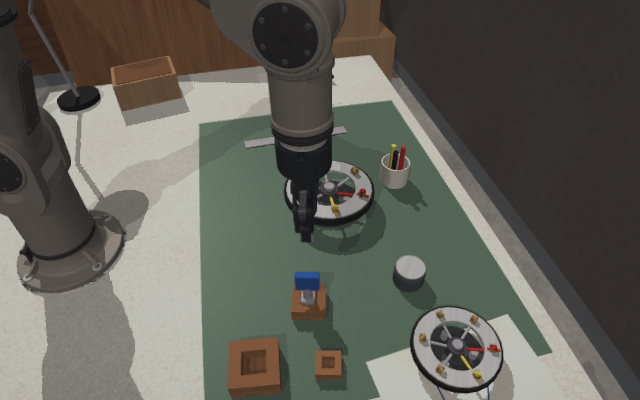

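View pics/w13.png

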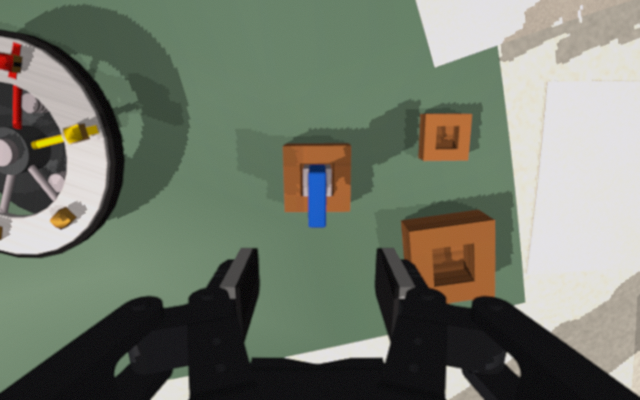

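The key stands upright in its holder at side pixel (307,282). The tin, pot and rule are where they were, and the arm is clear.

```bash
python3 -c "
from station import *
print(hand_in())"
```

```text
the job is handed in; nothing more can be done
None
```

I turned both nipples with the blue-handled key, set it back upright in the middle-sized holder, and handed the job in at about 26 s on the robot clock.

- **Red, one quarter turn clockwise:** its black mark moved from the outer face to the clockwise side. Pictures put it at about 88°, while the key's angle and play suggest nearer 90°.
- **Yellow, two quarter turns clockwise:** no mark shows on its outer face any more. Edge measurements put it at about 178°, read by hand to within about 2°. I left both a degree or two short rather than re-engage the key.
- **Forces:** while turning, sideways force stayed at about 3 N or less and the key was held about 3 mm above the flange, so the wheel was never pressed down. The first try at seating on yellow touched its taper at about 1 N, so I shifted 1–2 mm and it went on freely. The highest force I read was about 17 N on the pocket floor when setting the key down.
- **Last views:** the key was upright in its holder, and the tin, pot and rule looked unmoved, though I checked those by eye only. The gripper was open and clear, reading no force.

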